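# Latch the split casting mould shut

### The arm

A 6-joint arm with a two-finger parallel gripper is mounted at the origin on a cart in front of the work surface, level with it; the furniture and walls round the work are solid. World frame = base frame: x ahead of the robot, y to its left, z up, the work surface at z = 0. Lengths are in m, angles in rad, forces in N, time in s.
With the tool pointing down it reaches from about 0.35 to 0.775 m from the base axis. Payload 5.5 kg.
Tool frame: the origin (TCP) lies midway between the tips of the shut fingers; the grasp point (between the pads) lies 19 mm behind it; x points along the fingers, y is the direction in which the jaws open and shut, and the axes are right-handed (so a half turn about x gives the same grasp; the last joint's range is limited). The gripper opens to 85 mm and grips with 20 to 120 N. Pads are 22 mm wide; open, the fingers measure 114 mm over their backs; the gripper's body (76 mm by 85 mm) begins 54 mm behind the grasp point. The pads swing forward as they close: fully open they stand 13 mm farther back than shut.
Start: joints at [1.09, 0.313, 0.046, 1.304, 0, 1.431], TCP at [0.192, 0.542, 0.231] pointing down, gripper open.
Joint ranges: [-2.76, 2.76], [-0.86, 1.69], [-1.03, 1.26], [-2.2, 2.34], [-1.47, 1.5], [-3.14, 3.14]. Speed limits (rad/s): [2.57, 2.57, 3.14, 3.14, 3.14, 3.14].

### API

Orientations are given as a unit quaternion [w, x, y, z].
In Python, from workcell import env, optics, order, models gives the robot as it stands. The module is installed in compiled form; this text tells all that it offers.
- The arm moves only by the tool servo_tool, never from a script. Its argument "moves" is a list of rows, each a list of 5 numbers: the shift along the tool's x, y, z in cm, then the turn about the tool's x in rad, then the closure, from -1 (fully open) to 1 (shut). A call has exactly 10 rows; each row shifts and turns the commanded pose from where the row before left it, along the tool's axes as they then stand; what a row does not reach is not made up. A row lasts 1/8 s, in which the tool goes at most 62.5 mm and 10.7 degrees, less where a joint would pass 70% of its speed; a pose out of reach is approached as far as the arm can. A call is refused whole if a number of a shift passes 6.25 or a number of a turn 0.188, either way. A call with a gripper value outside its range is refused whole. The fingers move at their own pace and stop on an object; "grip_force" is the grip in N (left out, the last holds). Time passes only in rows, so rows that do not move let the fingers close, or fill a call up. It gives the time, the measured TCP pose, the force and the opening at its end, in the units of the state.
- env.get_state(): the state, without advancing time (a new reading comes with each control period).
- optics.read_camera(name): name is "scene" or "top"; returns a dict with "pixels" (420x560x3 uint8, blue, green, red), "vertical_fov" (degrees; the focal length in pixels is half the picture's height over the tangent of half this angle, whatever the lens; pixels are square), "cx", "cy" (the principal point, pixels), "extrinsics" (4x4, takes a point from world to camera coordinates). Camera axes: x right, y up, looking along -z (the intrinsics and any distortion apply to the point x, -y, -z); pixel columns grow to the right and rows downward; lengths in m; the calibration is good to about 2 mm. A picture is of the moment at which its call begins. There is no depth.
- order.hand_in(): hands the job in, once; it reports no verdict.
Trained networks look in a picture, given as the dict that the camera call returned (one of the last four; its "shot" number tells which), for a name from the list of things; names that differ only in an ending like _2 or _b are one class to them, and where a whole thing is asked for, a point or a joint stands for the part that bears it (a point fixed in the world has none). Each returns a list of dicts, best first, with "conf" (0 to 1); they miss things now and then, are a little off and sometimes report something else, mostly with a low value. They report only what shows in the picture. A call takes as long as a camera call.
- models.outline_of(name, picture): "pixels" (420x560 bool, what is visible of it) and "location" ([column, row] in pixels, amid what is visible of it).
- models.pinpoint(name, picture): "location" ([column, row] in pixels: a listed point, or the origin of a listed thing).
The state is a dict: "clock": time; "joint_pos": joint angles; "qvel": joint speeds; "tau": joint torques, N m; "tcp_pos": TCP position; "orientation": TCP orientation; "wrist_force": force on the tool from outside, world axes, zero at the start; "ft_torque": the same for the moment, N m; "finger_gap": finger opening in m.
Only numpy, scipy, OpenCV 4.12 (cv2) and the standard library are available. Lean on these libraries where they do the work, as an engineer would, in place of code of your own. Each camera call takes 0.05 s, during which the arm holds its last target.

### The job

Close the draw latch on the split metal casting mould: take the claw by its thumb bar, pass its hook over the keeper rod on the sliding half and draw it back only until you feel it bear on the rod with its toe caught underneath, then let go of the claw and swing the lever down over centre until it lies fully home, so that the latch holds the two halves drawn together. Be gentle with the hook (hard knocks mark the rod), do not drag the sliding half along with the claw in hand (the lever does the drawing), leave the glassware and other things around alone and let go at the end.

Things in the scene. Friction and masses are not known exactly. Their poses are not given: they have to be found in the camera images.
- mould: Fixed part of the mould, bolted down: grey base plate 262 x 94 x 12 mm carrying the fixed aluminium half (130 x 76 mm, top 60 mm above the bench). Origin on the bench under the lever's pivot; x points along the draw line from the fixed half to the sliding half, z up. The latch works in its x-z plane at y = 0.
- lever_pivot (a point): Lever's pivot, axis along the mould's y, 76 mm above the bench, between two steel cheeks (45 mm wide overall, top 86 mm). The claw's pin sits on the lever: 19 mm behind (-x) and 6.5 mm below the pivot with the lever shut (20 mm from it), so raising the lever carries the pin up and then forward.
- lever (a joint): Lever angle, rad: 0 = shut and home, level over the fixed half, bar pointing away from the keeper; pi/2 = upright; 2.53 = limit, leaning towards the keeper. Starts at 0.85 to 1.1. Stiff hinge (0.07 N m): stays where it is left, unless the hooked claw's spring load pulls it. Over centre at about 0.23; below that the load holds it shut.
- lever_bar (a point): Centre of the grip bar at the lever's end: dark bar 12 mm diameter, 34 mm long along y, can be pinched by its ends. With the lever shut it is 62 mm behind (-x) and 10 mm above the pivot, 86 mm above the bench. Swinging the lever down with the claw hooked takes up to about 8 N here.
- claw: Steel claw between the lever's arms, 14 x 9 mm. Origin at its pin; x along the claw to the hook, z out of its upper face. Starts raised 14 to 37 degrees. Stiff hinge (0.05 N m): stays at the angle it is left, but turning the lever carries it round, so a hook that is not caught under the rod lifts off as the lever comes down.
- thumb_bar (a point): Centre of the thumb bar on the claw: dark bar 12 mm diameter, 20 mm long along y, pinched by its ends; 80 mm from the pin along the claw's x, 20 mm above the claw's axis. The hook beyond it is screw-adjusted and its setting is not measured: the hook face that bears on the rod is 35 mm (28 to 42) further along x. Hinge friction resists it with 4 to 9 N.
- keeper_rod (a point): Centre of the keeper rod on the sliding half: 6 mm diameter, along y, 65 mm above the bench, 101.8 mm ahead (+x) of the pivot when undrawn; 32 mm long between cheeks (42 mm wide, top 71 mm); 14 mm free under it. Hook: 5 mm plate on the claw's axis, shank down at its end, toe at the foot (4 mm thick, 2 mm back towards the pin); 8 mm between plate and toe; foot 14.5 mm below the axis.
- cover: Sliding aluminium half, 76 x 76 x 36 mm, top 48 mm above the bench, carrying the keeper rod; origin at its centre, axes as the mould's. Runs on guide rods along x. Undrawn it is at x = 100 mm in the mould's frame; springs hold it there with 10 N plus 0.5 N per mm drawn towards the fixed half (at most 17 mm).
- beaker: Bystander: glass beaker, 78 x 73 x 92 mm, origin at its foot.
- tape: Bystander: roll of tape, 52 mm diameter, 18 mm high, origin at its foot.
- bulb: Bystander: rubber pipette bulb, 49 x 70 x 49 mm, origin at its underside.
- petri: Bystander: glass petri dish, 96 mm diameter, 15 mm high, origin at its foot.

How it is judged:
At the end, for the whole second after the job is handed in: The lever lies home (within 0.08 rad of shut) and the hook, bearing on the keeper rod with more than 4 N, holds the sliding half at rest drawn at least 1 mm towards the fixed half (value of joint lever below 0.08 rad and x of cover in the frame of mould below 0.099 m and contact force between claw and cover above 4 N and linear speed of cover below 0.01 m/s); the robot touches nothing.
It fails at once if the claw or hook is pressed or knocked on the sliding half or its keeper rod with more than 35 N (contact force between claw and cover above 35 N).
It fails at once if the sliding half is dragged more than 1 mm while the robot still holds the claw (contact force between the fingers and claw above 0.5 N and x of cover in the frame of mould below 0.099 m).
It fails at once if a bystander is moved more than 2 cm (distance of any of beaker, tape, bulb, petri from where it was at the start of the episode above 0.02 m).
It also fails if it takes over 72 s, if anything falls off the work surface, if the arm or the gripper's body presses on something with over 40 N, if the wrist force passes 120 N, or if a joint passes its speed limit or range.

## Working session

There is one attempt and no reset: what is moved stays moved. The work goes in short steps, Python scripts to look and compute and a tool call to move; the robot and the scene stay as the last step left them, time stands still between calls to the robot, and variables do not carry over. Pictures are saved under pics/ and viewed, and the job is handed in when it is done.

Besides the shell and the picture viewer there is one more tool, called after "Request:" by a JSON object that holds its "fn" and its "kwargs". servo_tool: Moves the arm, as the interface text tells. Its arguments: {"type":"object","properties":{"moves":{"type":"array"},"grip_force":{"type":"number"}},"required":["moves"]}

```bash
mkdir -p pics; cat > h.py <<'E'
import numpy as np, cv2
from workcell import env, optics, order, models
def shot(n,fn=None):
    p=optics.read_camera(n)
    if fn: cv2.imwrite('pics/'+fn+'.png',p['pixels'])
    return p
def proj(p,X):
    E=np.array(p['extrinsics']);X=np.atleast_2d(X)
    c=X@E[:3,:3].T+E[:3,3]
    f=210/np.tan(np.radians(p['vertical_fov'])/2)
    return np.c_[p['cx']+f*c[:,0]/-c[:,2], p['cy']-f*c[:,1]/-c[:,2]]
def ray(p,uv):
    E=np.array(p['extrinsics']);R=E[:3,:3]
    f=210/np.tan(np.radians(p['vertical_fov'])/2)
    d=np.array([(uv[0]-p['cx'])/f,-(uv[1]-p['cy'])/f,-1])
    return -R.T@E[:3,3], R.T@(d/np.linalg.norm(d))
def atz(p,uv,z):
    o,d=ray(p,uv); return o+d*(z-o[2])/d[2]
E
python3 - <<'E'
from h import *
s=env.get_state(); print(s)
for n in('scene','top'):
    p=shot(n,n+'0'); print(n,{k:v for k,v in p.items() if k not in('pixels',)})
    for t in['mould','lever_pivot','lever_bar','claw','thumb_bar','keeper_rod','cover','beaker','tape','bulb','petri']:
        r=models.pinpoint(t,p); print(t,[(np.round(a['location'],1),round(a['conf'],2)) for a in r[:2]])
E
```

```text
{'clock': 0.0, 'joint_pos': array([1.09037529e+00, 3.13955662e-01, 4.49748624e-02, 1.30357065e+00,
       3.29334545e-05, 1.43117976e+00]), 'qvel': array([ 0.00012195, -0.00047156, -0.00101549, -0.00025424,  0.00038274,
       -0.0004941 ]), 'tau': array([-1.11975492e-03, -4.80628932e+01,  2.98533565e+01,  1.94628682e-02,
       -1.93314982e-04,  2.47652480e-05]), 'tcp_pos': array([0.19196699, 0.54147979, 0.23043262]), 'orientation': array([ 0.69666483,  0.11932287,  0.69706562, -0.12049766]), 'wrist_force': array([-0.54853428, -0.4253037 , -0.28472925]), 'ft_torque': array([0.00621527, 0.0139331 , 0.0091845 ]), 'finger_gap': 0.08561772522089446}
scene {'vertical_fov': 52.05928116681886, 'cx': 278.84665308817245, 'cy': 200.9873296696194, 'extrinsics': array([[ 0.53508003, -0.84478599, -0.00509862, -0.07102493],
       [ 0.59640018,  0.37346641,  0.71051366, -0.53678357],
       [-0.59832782, -0.38322249,  0.70366494, -0.5134631 ],
       [ 0.        ,  0.        ,  0.        ,  1.        ]]), 'shot': 1}
mould [(array([300.3, 256.9]), 0.75)]
lever_pivot [(array([301.6, 232.3]), 0.76),
[... 633 characters left out ...]
0.00645987,  0.9920851 , -0.85435201],
       [ 0.        ,  0.        ,  0.        ,  1.        ]]), 'shot': 2}
mould [(array([327.1, 239.7]), 0.69)]
lever_pivot [(array([328.1, 238.1]), 0.65)]
lever_bar [(array([337.1, 217. ]), 0.7)]
claw [(array([331.2, 226.6]), 0.71)]
thumb_bar [(array([335.5, 251.6]), 0.85), (array([325.6, 281.3]), 0.61)]
keeper_rod [(array([326. , 282.8]), 0.57)]
cover [(array([334.7, 217.5]), 0.64), (array([322.2, 278.9]), 0.58)]
beaker [(array([345.4, 150.8]), 0.98)]
tape [(array([285.3, 160.7]), 0.87), (array([335.1, 226.7]), 0.38)]
bulb [(array([211.4, 263.9]), 0.73), (array([287. , 162.6]), 0.22)]
petri [(array([223.1, 197.9]), 0.9), (array([210.2, 265. ]), 0.58)]
```

View pics/scene0.png

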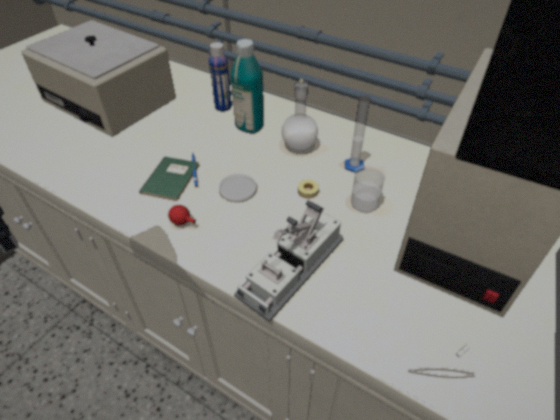

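View pics/top0.png

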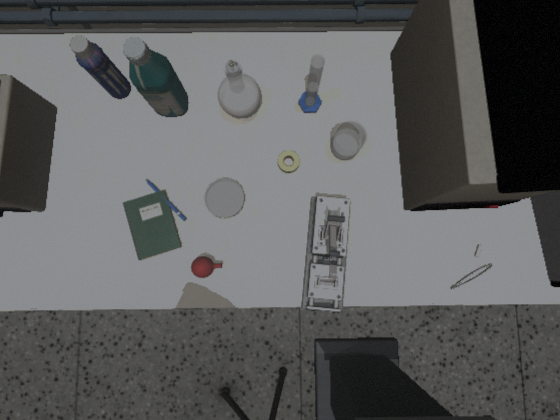

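```bash
python3 - <<'E'
from h import *
for n,c in(('scene',(180,120,420,360)),('top',(230,150,430,330))):
    p=shot(n)
    x0,y0,x1,y1=c
    k=int(min(800/(x1-x0),600/(y1-y0)))
    cv2.imwrite(f'pics/{n}0z.png',cv2.resize(p['pixels'][y0:y1,x0:x1],None,fx=k,fy=k,interpolation=cv2.INTER_CUBIC)); print(k)
    if n=='top': 
        for t,uv,z in(('pivot',(328.1,238.1),.076),('rod',(326,282.8),.065),('mould',(327.1,239.7),0)): print(t,atz(p,uv,z))
    else:
        for t,uv,z in(('pivot',(301.6,232.3),.076),('rod',(270.3,265.6),.065),('mould',(300.3,256.9),0)): print(t,atz(p,uv,z))
E
```

```text
2
pivot [0.56518462 0.21821799 0.076     ]
rod [0.46725426 0.23115442 0.065     ]
mould [0.56129049 0.21638652 0.        ]
3
pivot [0.5590318  0.22234097 0.076     ]
rod [0.46232732 0.22805441 0.065     ]
mould [0.55957972 0.21511765 0.        ]
```

View pics/scene0z.png

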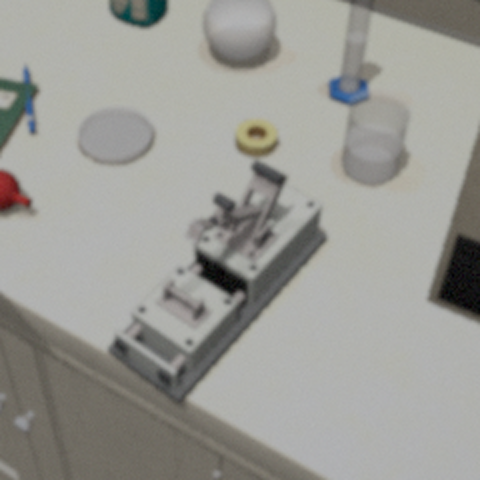

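View pics/top0z.png

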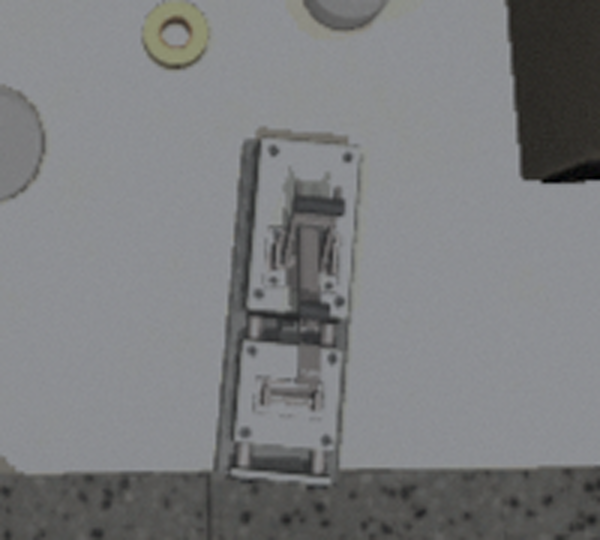

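```bash
cat > fit.py <<'E'
from h import *
from scipy.optimize import least_squares
def R2(v,t): # clockwise by t in x-z
    x,z=v; return np.array([x*np.cos(t)+z*np.sin(t),-x*np.sin(t)+z*np.cos(t)])
def link(th,al,L=115):
    piv=np.array([0,76.]); pin=piv+R2((-19,-6.5),th); u=np.array([np.cos(al),np.sin(al)]);n=np.array([-u[1],u[0]])
    return dict(lever_pivot=piv,lever_bar=piv+R2((-62,10),th),claw=pin,thumb_bar=pin+80*u+20*n,keeper_rod=np.array([101.8,65]),cover=np.array([100,30.]),mould=np.zeros(2),hook=pin+L*u,foot=pin+L*u-14.5*n)
def W(q,xz,y=0):
    c,s=np.cos(q[2]),np.sin(q[2]); x,z=np.array(xz)/1e3
    return np.array([q[0]+c*x-s*y,q[1]+s*x+c*y,z])
E
python3 - <<'E'
from fit import *
ob=[]
for k in range(2):
  for n in('scene','top'):
    p=shot(n,f'{n}1{k}')
    for t in['mould','lever_pivot','lever_bar','claw','thumb_bar','keeper_rod','cover']:
        for a in models.pinpoint(t,p)[:2]:
            if a['conf']>.4: ob.append((p,t,np.array(a['location']),a['conf']))
def res(q):
    l=link(q[3],q[4]); return np.concatenate([(proj(p,W(q,l[t]))[0]-uv)*c for p,t,uv,c in ob])
best=least_squares(res,[.562,.218,3.05,1.0,.4],loss='soft_l1')
print(best.x,best.cost)
for p,t,uv,c in ob: print(p['shot'],t,np.round(proj(p,W(best.x,link(*best.x[3:])[t]))[0]-uv,1),round(c,2))
print({k:np.round(v,1) for k,v in link(*best.x[3:]).items()})
E
```

```text
[0.56422774 0.21745776 3.0380103  0.83678617 0.60536755] 146.16932578458326
5 mould [-0.4 -1.3] 0.58
5 lever_pivot [1.5 1.1] 0.66
5 lever_bar [ 0.1 -0.5] 0.61
5 claw [0.4 1.4] 0.88
5 thumb_bar [0.2 0.8] 0.57
5 keeper_rod [0.5 2.3] 0.67
5 cover [-0.1  0.3] 0.55
6 mould [-0.8 -0.2] 0.68
6 lever_pivot [-0.2 -1.2] 0.62
6 lever_bar [-0.3  1.8] 0.81
6 thumb_bar [-1.4  0. ] 0.94
6 thumb_bar [112.8  54.5] 0.5
6 keeper_rod [-1.6  2. ] 0.73
6 keeper_rod [ 0.  -3.2] 0.68
6 cover [-1.  -0.3] 0.89
7 mould [-0.4 -2.2] 0.79
7 lever_pivot [ 2.8 -0.5] 0.9
7 lever_bar [-0.3 -3.4] 0.62
7 claw [-0.9 -0.6] 0.6
7 claw [-61.8  24.6] 0.51
7 thumb_bar [ 1.  -1.1] 0.71
7 keeper_rod [-2.8  1.8] 0.62
7 cover [1.2 2. ] 0.89
8 lever_pivot [ 3.  -1.4] 0.79
8 lever_bar [ 1.7 -1.6] 0.83
8 claw [-1.2  1. ] 0.74
8 thumb_bar [-1.1 -0.3] 0.57
8 keeper_rod [ 0.7 -1.1] 0.96
8 cover [-1.3  2.3] 0.93
{'lever_pivot': array([ 0., 76.]), 'lever_bar': array([-34.1, 128.7]), 'claw': array([-17.6,  85.8]), 'thumb_bar': array([ 36.8, 147.7]), 'keeper_rod': array([101.8,  65. ]), 'cover': array([100.,  30.]), 'mould': array([0., 0.]), 'hook': array([ 77. , 151.2]), 'foot': array([ 85.3, 139.3])}
```

```bash
cat >> fit.py <<'E'
def collect(K,names=['mould','lever_pivot','lever_bar','claw','thumb_bar','keeper_rod','cover']):
    ob=[]
    for k in range(K):
      for n in('scene','top'):
        p=shot(n)
        for t in names:
            for a in models.pinpoint(t,p)[:2]:
                if a['conf']>.5: ob.append((n,p,t,np.array(a['location']),a['conf']))
    return ob
def solve(ob,x0,fixed=None):
    def full(q): return q if fixed is None else np.r_[fixed,q]
    def res(q,o):
        q=full(q);l=link(q[3],q[4]); return np.concatenate([(proj(p,W(q,l[t]))[0]-uv)*c for n,p,t,uv,c in o])
    r=least_squares(res,x0,args=(ob,),loss='soft_l1')
    e=res(r.x,ob).reshape(-1,2); good=[o for o,v in zip(ob,e) if np.hypot(*v)<5]
    r=least_squares(res,x0,args=(good,),loss='soft_l1')
    cov=np.linalg.inv(r.jac.T@r.jac)
    return full(r.x),np.sqrt(np.diag(cov))*1.5,good
E
python3 - <<'E'
from fit import *
ob=collect(5)
q,s,good=solve(ob,[.564,.2175,3.04,.85,.6]); print(np.round(q,4),np.round(s,4),len(ob),len(good))
np.save('q.npy',q)
print({k:np.round(v,1) for k,v in link(*q[3:]).items()})
print({k:np.round(W(q,v),4) for k,v in link(*q[3:]).items()})
for n in('scene','top'):
  for t in link(1,1):
    e=[proj(p,W(q,link(*q[3:])[t]))[0]-uv for m,p,tt,uv,c in good if m==n and tt==t]
    if e: print(n,t,np.round(np.mean(e,0),1))
# overlay wireframe
for n,c in(('scene',(220,180,380,320)),('top',(280,180,380,320))):
    p=shot(n); x0,y0,x1,y1=c;k=int(min(800/(x1-x0),600/(y1-y0)))
    im=cv2.resize(p['pixels'][y0:y1,x0:x1],None,fx=k,fy=k,interpolation=cv2.INTER_CUBIC)
    im=np.clip(im*1.3,0,255).astype('uint8'); raw=im.copy()
    T=lambda X:tuple(np.int32(((proj(p,X)[0]-[x0,y0])+.5)*k))
    def box(xa,xb,ya,yb,z,col):
        P=[W(q,(x,z),y) for x,y in((xa,ya),(xb,ya),(xb,yb),(xa,yb))]
        cv2.polylines(im,[np.array([T(X) for X in P])],True,col,1)
    box(62,138,-.038,.038,48,(0,0,255)); 
    l=link(*q[3:])
    for nm,y in(('lever_bar',.017),('thumb_bar',.010),('keeper_rod',.016)): cv2.line(im,T(W(q,l[nm],y)),T(W(q,l[nm],-y)),(0,255,0),1)
    cv2.line(im,T(W(q,l['claw'])),T(W(q,l['hook'])),(255,0,0),1);cv2.line(im,T(W(q,l['foot'])),T(W(q,l['hook'])),(255,0,0),1)
    cv2.imwrite(f'pics/ov_{n}.png',im)
s=env.get_state();from scipy.spatial.transform import Rotation as Ro
w,x,y,z=s['orientation'];print(Ro.from_quat([x,y,z,w]).as_matrix(),s['clock'])
E
```

```text
[0.5643 0.2167 3.0239 0.8706 0.6182] [0.0009 0.0009 0.0153 0.0523 0.0235] 80 68
{'lever_pivot': array([ 0., 76.]), 'lever_bar': array([-32.3, 129.9]), 'claw': array([-17.2,  86.3]), 'thumb_bar': array([ 36.4, 149. ]), 'keeper_rod': array([101.8,  65. ]), 'cover': array([100.,  30.]), 'mould': array([0., 0.]), 'hook': array([ 76.5, 153. ]), 'foot': array([ 84.9, 141.2])}
{'lever_pivot': array([0.5643, 0.2167, 0.076 ]), 'lever_bar': array([0.5964, 0.2129, 0.1299]), 'claw': array([0.5814, 0.2146, 0.0863]), 'thumb_bar': array([0.5281, 0.2209, 0.149 ]), 'keeper_rod': array([0.4632, 0.2286, 0.065 ]), 'cover': array([0.465 , 0.2284, 0.03  ]), 'mould': array([0.5643, 0.2167, 0.    ]), 'hook': array([0.4883, 0.2256, 0.153 ]), 'foot': array([0.48  , 0.2266, 0.1412])}
scene lever_pivot [0.5 0. ]
scene lever_bar [ 1.  -0.5]
scene claw [-0.6  1.2]
scene thumb_bar [-0.9 -0.4]
scene keeper_rod [-0.2  2.9]
scene cover [1.6 1.1]
scene mould [ 0.6 -0.7]
top lever_pivot [ 2.8 -1.5]
top lever_bar [-1.   1.1]
top claw [-1.1  2. ]
top thumb_bar [-3.2 -0.3]
top keeper_rod [ 0.3 -0.7]
top cover [-1.9  0.8]
top mould [-0.4 -1.8]
[[ 2.39165664e-05  3.34254548e-01  9.42482836e-01]
 [ 5.93670253e-05  9.42482834e-01 -3.34254548e-01]
 [-9.99999998e-01  6.39466235e-05  2.69725511e-06]] 7.0
```

View pics/ov_scene.png

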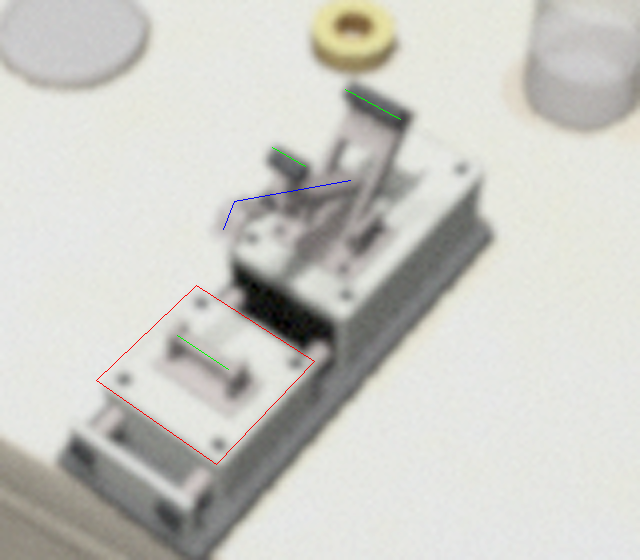

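View pics/ov_top.png

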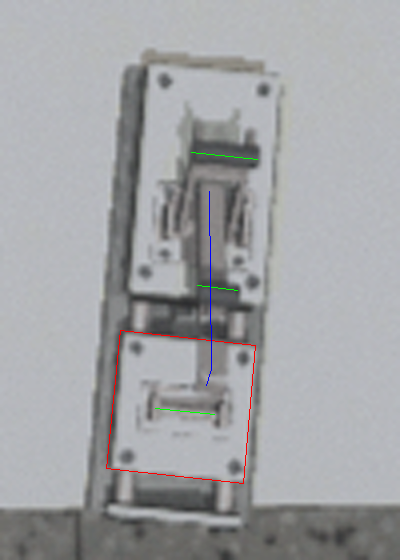

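```bash
python3 - <<'E'
from h import *
p=shot('top');q=shot('scene')
for n,p,c in(('t1',p,(300,185,360,255)),('t2',p,(295,250,355,320)),('s1',q,(270,195,350,255)),('s2',q,(230,245,310,305))):
    x0,y0,x1,y1=c
    im=cv2.resize(p['pixels'][y0:y1,x0:x1],None,fx=8,fy=8,interpolation=cv2.INTER_CUBIC)
    im=np.clip((im.astype(float)-im.min())*255/(im.max()-im.min()),0,255).astype('uint8')
    cv2.imwrite(f'pics/{n}.png',im)
E
```

```text
(no output)
```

View pics/t1.png

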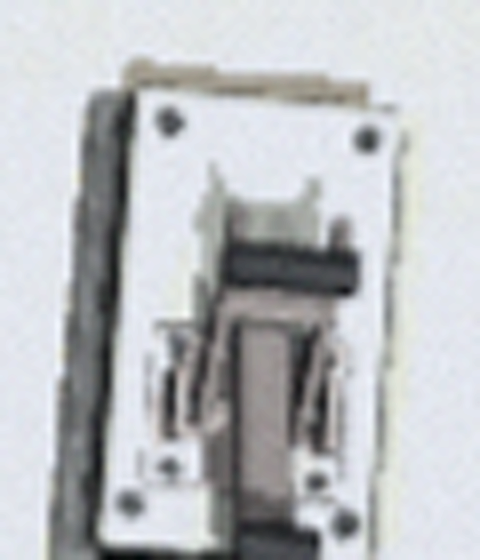

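View pics/t2.png

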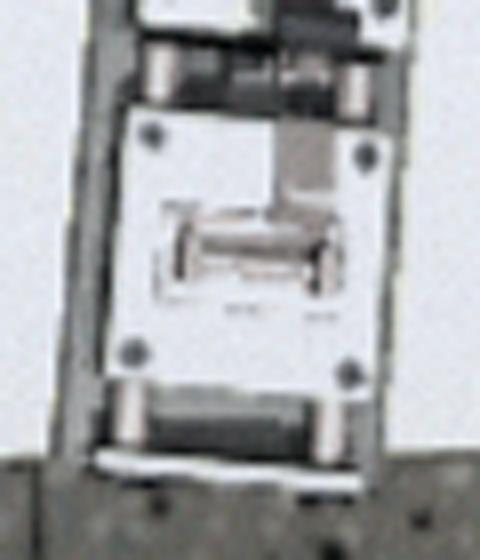

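View pics/s1.png

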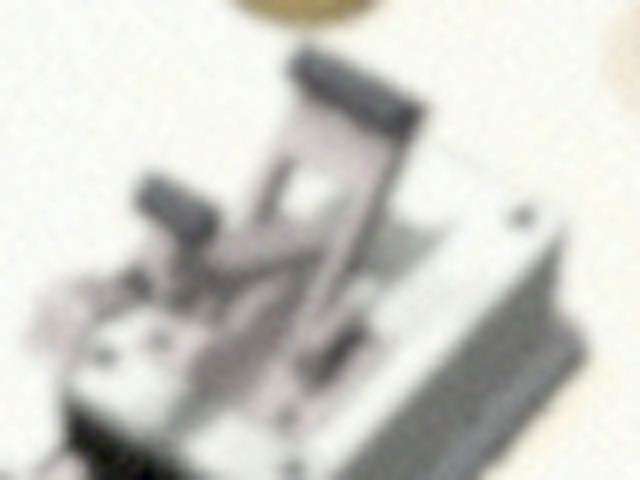

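View pics/s2.png

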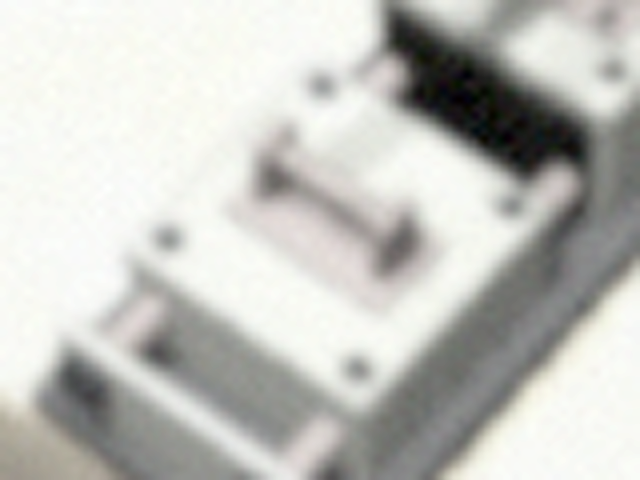

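```bash
python3 - <<'E'
from fit import *
P={'top':shot('top'),'scene':shot('scene')}
O={'t1':('top',300,185),'t2':('top',295,250),'s1':('scene',270,195),'s2':('scene',230,245)}
# mould y: mould x=-X, z up => mould y = -Y direction (image right in top)
C=[('t2',128,108,(62,48),-1),('t2',392,128,(62,48),1),('t2',106,376,(138,48),-1),('t2',367,400,(138,48),1),
('t1',138,92,('f',60),-1),('t1',396,110,('f',60),1),('t2',138,22,('n',60),-1),('t2',408,50,('n',60),1),
('s2',130,258,(138,48),-1),('s2',365,412,(138,48),1)]
B=[('t1',290,269,'lever_bar'),('t2',317,16,'thumb_bar'),('t2',257,246,'keeper_rod'),('s1',357,90,'lever_bar'),('s1',178,208,'thumb_bar'),('s2',343,198,'keeper_rod')]
def pix(k,u,v): n,a,b=O[k]; return n,np.array([a+u/8-.5,b+v/8-.5])
def res(q):
    l=link(q[3],q[4]); r=[]
    for k,u,v,(x,z),sy in C:
        n,uv=pix(k,u,v); x={'f':q[5]-130,'n':q[5]}.get(x,x)
        r.append(proj(P[n],W(q,(x,z),.038*sy))[0]-uv)
    for k,u,v,t in B:
        n,uv=pix(k,u,v); r.append(proj(P[n],W(q,l[t]))[0]-uv)
    return np.concatenate(r)
r=least_squares(res,[.564,.217,3.04,.87,.6,40],loss='soft_l1')
print(np.round(r.x,4),np.round(np.sqrt(np.diag(np.linalg.inv(r.jac.T@r.jac))),4))
print(np.round(r.fun.reshape(-1,2),1))
q=r.x[:5]; np.save('q.npy',q)
l=link(*q[3:])
for k,v in l.items(): print(k,np.round(v,1),np.round(W(q,v),4))
# hook end from images: intersect claw plane y=0
for n,uv in (('top',(332.9-.5,276.9-.5)),('scene',(270+50/8-.5,195+315/8-.5))):
    for L in(108,115,122,127): print(n,L,proj(P[n],[W(q,link(*q[3:],L)['hook']),W(q,link(*q[3:],L)['foot'])]).round(1).tolist(),uv)
E
```

```text
[ 0.565   0.2157  3.0406  0.8529  0.5847 41.3403] [9.0000e-04 8.0000e-04 8.5000e-03 4.9000e-02 2.3200e-02 1.6037e+00]
[[-0.1 -0.8]
 [ 0.8 -0.2]
 [-0.1  0.2]
 [ 1.5  0.3]
 [-0.5 -0.9]
 [ 0.8 -0.1]
 [-0.1  0.6]
 [ 0.4  0.2]
 [-0.8 -1.3]
 [ 0.3 -0. ]
 [-0.  -0.5]
 [ 0.3  0.6]
 [ 0.3  1.9]
 [-0.9 -0.3]
 [ 0.2 -0.3]
 [-0.8 -1.2]]
lever_pivot [ 0. 76.] [0.565  0.2157 0.076 ]
lever_bar [-33.3 129.3] [0.5981 0.2123 0.1293]
claw [-17.4  86. ] [0.5823 0.2139 0.086 ]
thumb_bar [ 38.3 146.9] [0.5269 0.2195 0.1469]
keeper_rod [101.8  65. ] [0.4637 0.2259 0.065 ]
cover [100.  30.] [0.4655 0.2257 0.03  ]
mould [0. 0.] [0.565  0.2157 0.    ]
hook [ 78.5 149.5] [0.4869 0.2236 0.1495]
foot [ 86.5 137.4] [0.4789 0.2244 0.1374]
top 108 [[333.1, 269.5], [331.9, 273.4]] (332.4, 276.4)
top 115 [[333.1, 272.5], [332.0, 276.4]] (332.4, 276.4)
top 122 [[333.2, 275.6], [332.0, 279.4]] (332.4, 276.4)
top 127 [[333.2, 277.8], [332.1, 281.6]] (332.4, 276.4)
scene 108 [[280.7, 231.5], [278.1, 238.4]] (275.75, 233.875)
scene 115 [[278.8, 232.0], [276.1, 239.0]] (275.75, 233.875)
scene 122 [[276.8, 232.5], [274.1, 239.5]] (275.75, 233.875)
scene 127 [[275.3, 232.9], [272.7, 239.9]] (275.75, 233.875)
```

Request:
{"fn": "servo_tool", "kwargs": {"moves": [[0,0,0,-0.12,-1],[0,0,0,-0.12,-1],[0,-3.2,4,0,-1],[0,-3.2,4,0,-1],[0,-3.2,4,0,-1],[0,-3.2,4,0,-1],[0,-3.2,4,0,-1],[0,-3.2,4,0,-1],[0,-3.2,4,0,-1],[0,0,0,0,-1]], "grip_force": 25}}

```text
clock: 8.45
tcp_pos: [0.4507, 0.2886, 0.2311]
orientation: [0.706, 0.037, 0.706, -0.038]
wrist_force: [-0.9, -0.1, 0.2]
finger_gap: 0.0851
```

Request:
{"fn": "servo_tool", "kwargs": {"moves": [[0,-3.0,4.1,0,-1],[0,-3.1,4.2,0,-1],[0,0,0,0,-1],[1.5,0,0,0,-1],[1.5,0,0,0,-1],[1.5,0,0,0,-1],[1.5,0,0,0,-1],[1.0,0,0,0,-1],[0,0,0,0,-1],[0,0,0,0,-1]]}}

```text
clock: 9.7
tcp_pos: [0.5251, 0.2219, 0.1617]
orientation: [0.706, 0.036, 0.706, -0.036]
wrist_force: [0.3, 1.2, 0.9]
finger_gap: 0.0858
```

```bash
cat > z.py <<'E'
import sys
from h import *
def zoom(tag,cs=(('scene',(240,190,340,290)),('top',(290,190,370,300)))):
    ims=[]
    for n,c in cs:
        p=shot(n);x0,y0,x1,y1=c
        k=6
        im=cv2.resize(p['pixels'][y0:y1,x0:x1],None,fx=k,fy=k,interpolation=cv2.INTER_CUBIC)
        im=np.clip((im.astype(float)-im.min())*255/(im.max()-im.min()),0,255).astype('uint8')[:600]
        cv2.imwrite(f'pics/{tag}_{n}.png',im[:,:800])
zoom(sys.argv[1])
s=env.get_state();print(s['clock'],s['tcp_pos'],s['wrist_force'],s['finger_gap'])
E
python3 z.py a
```

```text
9.8 [0.52524325 0.22194077 0.16200004] [ 0.90482391 -0.04236734 -0.13748175] 0.0855688405951051
```

View pics/a_scene.png

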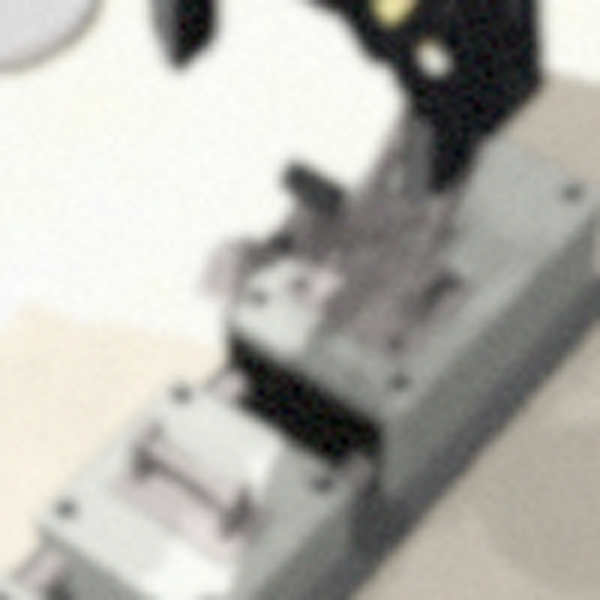

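View pics/a_top.png

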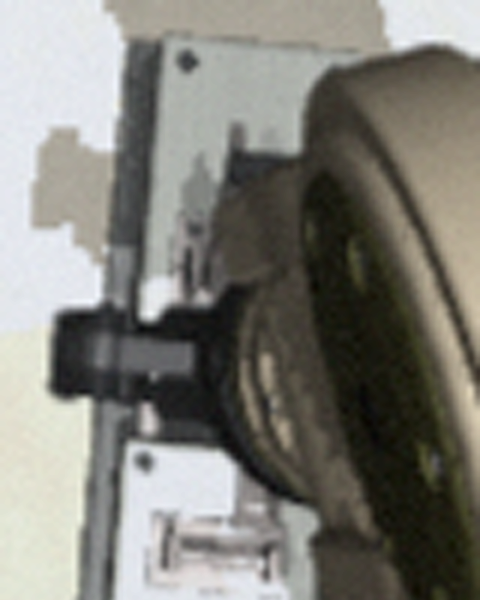

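Request:
{"fn": "servo_tool", "kwargs": {"moves": [[0,-0.2,0.2,0,-1],[1.0,0,0,0,-1],[1.0,0,0,0,-1],[1.0,0,0,0,-1],[0.5,0,0,0,-1],[0,0,0,0,0],[0,0,0,0,0],[0,0,0,0,0.2],[0,0,0,0,0.2],[0,0,0,0,0.2]]}}

```text
clock: 11.05
tcp_pos: [0.5266, 0.2197, 0.1265]
orientation: [0.706, 0.036, 0.706, -0.036]
wrist_force: [-0.6, 0.4, 0.6]
finger_gap: 0.0344
```

```bash
python3 z.py b
```

```text
11.15 [0.52652163 0.2196974  0.12640284] [ 0.02859866  0.83558043 -0.13094185] 0.03433454588150537
```

View pics/b_scene.png

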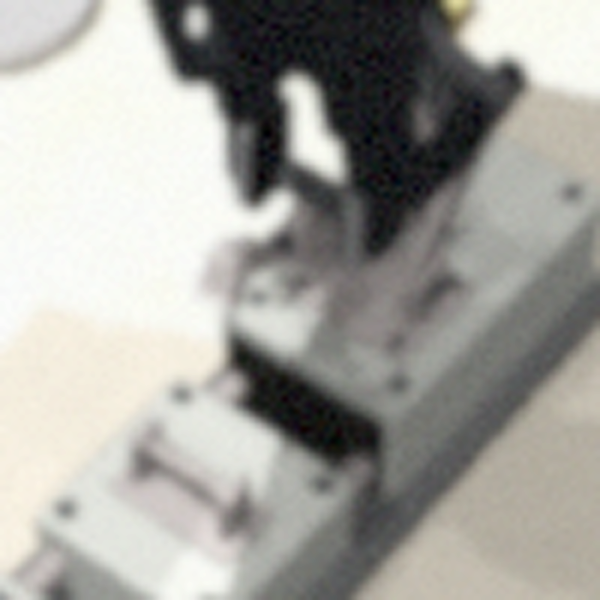

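View pics/b_top.png

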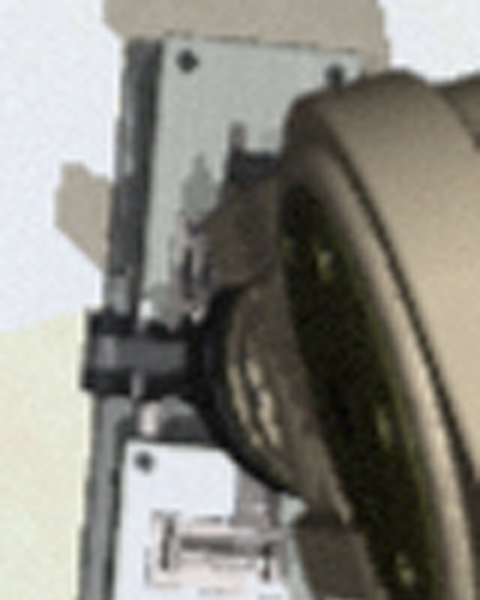

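Request:
{"fn": "servo_tool", "kwargs": {"moves": [[0,0,0,0,0.4],[0,0,0,0,0.6],[0,0,0,0,0.8],[0,0,0,0,1],[0,0,0,0,1],[0,0,0,0,1],[0,0,0,0,1],[0,0,0,0,1],[0,0,0,0,1],[0,0,0,0,1]], "grip_force": 30}}

```text
clock: 12.4
tcp_pos: [0.5264, 0.2197, 0.1263]
orientation: [0.706, 0.036, 0.706, -0.036]
wrist_force: [-1.3, -3.1, 1.4]
finger_gap: 0.0191
```

```bash
cat > path.py <<'E'
from fit import *
rod=np.array([101.8,65.])
def alpha_for(th,zp=-6.5):
    pin=link(th,0)['claw'];d=rod-pin;r=np.hypot(*d)
    # rod in claw frame z'=zp
    return np.arctan2(d[1],d[0])-np.arcsin(zp/r), np.sqrt(r*r-zp*zp)
E
python3 - <<'E'
from path import *
b0=link(.853,.585)['thumb_bar']
for th in(.853,1.0,1.2,1.4,1.6,1.8,1.9,2.0,2.1):
    a,xx=alpha_for(th)
    print(th,'hooked a %.3f L=%.1f'%(a,xx+3),'thumb d',(link(th,a)['thumb_bar']-b0).round(1),'hi(a=.585)',(link(th,.585)['thumb_bar']-b0).round(1),'a=.35',(link(th,.35)['thumb_bar']-b0).round(1),'bar',link(th,a)['lever_bar'].round(0))
E
```

```text
0.853 hooked a -0.121 L=123.9 thumb d [ 26.2 -50.6] hi(a=.585) [0. 0.] a=.35 [ 12.6 -14.6] bar [-33. 129.]
1.0 hooked a -0.143 L=122.7 thumb d [ 28. -50.] hi(a=.585) [1.7 2.4] a=.35 [ 14.3 -12.2] bar [-25. 134.]
1.2 hooked a -0.171 L=120.6 thumb d [ 31.  -49.4] hi(a=.585) [4.4 5.3] a=.35 [17.1 -9.3] bar [-13. 137.]
1.4 hooked a -0.195 L=117.9 thumb d [ 34.5 -49.1] hi(a=.585) [7.8 7.6] a=.35 [20.4 -7. ] bar [ -1. 139.]
1.6 hooked a -0.215 L=114.7 thumb d [ 38.2 -49.2] hi(a=.585) [11.5  9.1] a=.35 [24.1 -5.5] bar [ 12. 138.]
1.8 hooked a -0.230 L=111.1 thumb d [ 42.2 -49.7] hi(a=.585) [15.4  9.9] a=.35 [28.  -4.7] bar [ 24. 134.]
1.9 hooked a -0.235 L=109.2 thumb d [ 44.2 -50. ] hi(a=.585) [17.4 10. ] a=.35 [30.  -4.6] bar [ 30. 131.]
2.0 hooked a -0.239 L=107.3 thumb d [ 46.2 -50.4] hi(a=.585) [19.4  9.9] a=.35 [32.  -4.7] bar [ 35. 128.]
2.1 hooked a -0.241 L=105.3 thumb d [ 48.2 -50.8] hi(a=.585) [21.4  9.6] a=.35 [34. -5.] bar [ 40. 124.]
```

Request:
{"fn": "servo_tool", "kwargs": {"moves": [[-0.24,0,-0.17,0,1],[-0.29,0,-0.27,0,1],[-0.23,0,-0.34,0,1],[-0.15,0,-0.37,0,1],[-0.08,0,-0.39,0,1],[0,0,-0.4,0,1],[0,0,0,0,1],[0,0,0,0,1],[0,0,0,0,1],[0,0,0,0,1]]}}

```text
clock: 13.65
tcp_pos: [0.5071, 0.2217, 0.1363]
orientation: [0.706, 0.036, 0.706, -0.036]
wrist_force: [3.2, -1.0, -3.6]
finger_gap: 0.019
```

```bash
python3 z.py c
```

```text
13.75 [0.50708913 0.22168272 0.1362814 ] [ 2.93314783 -2.06045751 -4.80801072] 0.019146217234943398
```

View pics/c_scene.png

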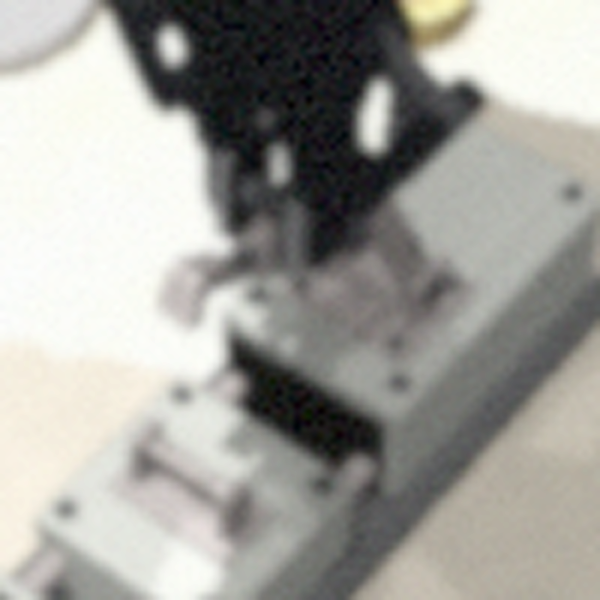

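View pics/c_top.png

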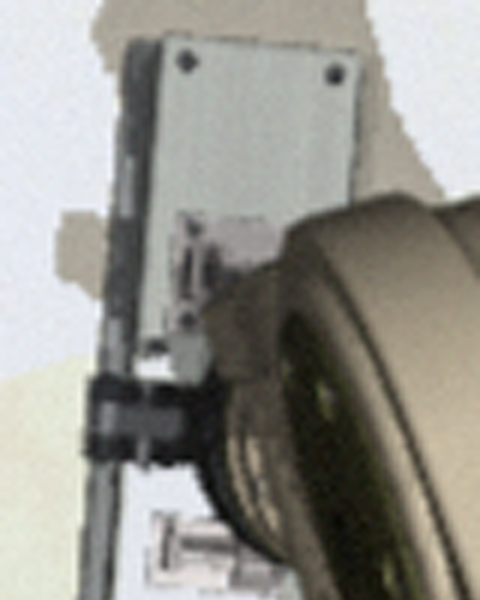

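Request:
{"fn": "servo_tool", "kwargs": {"moves": [[0.4,0,-0.38,0,1],[0.4,0,-0.38,0,1],[0.66,0,-0.5,0,1],[0.7,0,-0.43,0,1],[0.75,0,-0.35,0,1],[0.77,0,-0.28,0,1],[0.4,0,-0.1,0,1],[0.4,0,-0.1,0,1],[0,0,0,0,1],[0,0,0,0,1]]}}

```text
clock: 15.0
tcp_pos: [0.4818, 0.2242, 0.0913]
orientation: [0.706, 0.036, 0.706, -0.036]
wrist_force: [-2.0, 0.1, 1.4]
finger_gap: 0.0194
```

```bash
python3 z.py d
```

```text
15.1 [0.48183851 0.2242114  0.09135381] [-2.80996876 -0.03511272  1.02193343] 0.019204897646097244
```

View pics/d_scene.png

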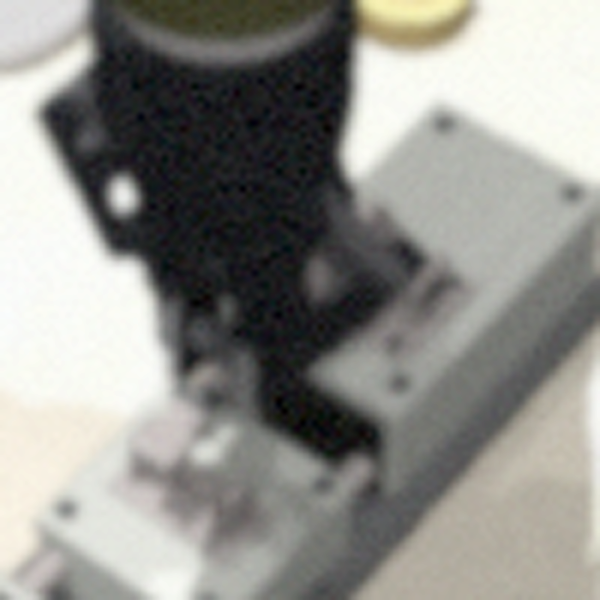

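View pics/d_top.png

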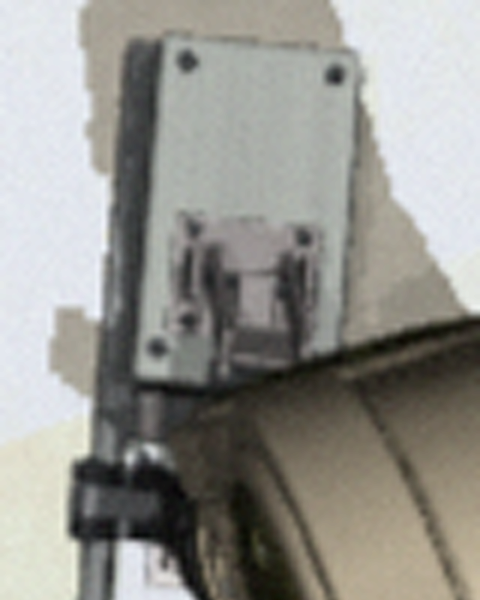

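```bash
cat > ov.py <<'E'
from path import *
q=np.load('q.npy')
def ov(tag,tcp,Ls=(118,),c=(230,230,310,290),k=9,thumb=None):
    # thumb from tcp
    t0=np.array([.5264,.2197,.1263]);d=np.array(tcp)-t0
    ux=np.array([np.cos(q[2]),np.sin(q[2])])
    th=np.array([38.3+1e3*d[:2]@ux,146.9+1e3*d[2]])
    s=least_squares(lambda v:link(*v)['thumb_bar']-th,[1.8,0.]).x
    print('theta,alpha',s.round(3))
    p=shot('scene');x0,y0,x1,y1=c
    im=cv2.resize(p['pixels'][y0:y1,x0:x1],None,fx=k,fy=k,interpolation=cv2.INTER_CUBIC)
    im=np.clip((im.astype(float)-im.min())*255/(im.max()-im.min()),0,255).astype('uint8')
    cv2.imwrite(f'pics/{tag}_raw.png',im)
    T=lambda X:tuple(np.int32(((proj(p,X)[0]-[x0,y0])+.5)*k))
    u=np.array([np.cos(s[1]),np.sin(s[1])]);n=np.array([-u[1],u[0]]);pin=link(*s)['claw']
    for i,L in enumerate(Ls):
        for y in(-.007,.007):
            P=[W(q,pin+a*u+b*n,y) for a,b in((60,2.5),(L+0,2.5),(L+0,-14.5))]
            cv2.polylines(im,[np.array([T(X) for X in P])],False,[(255,0,0),(0,0,255),(0,160,0)][i],1)
    cv2.line(im,T(W(q,rod,.016)),T(W(q,rod,-.016)),(0,255,255),1)
    for y in(-.01,.01): cv2.circle(im,T(W(q,th,y)),4,(255,0,255),1)
    cv2.imwrite(f'pics/{tag}.png',im)
    return s
E
python3 -c "
from ov import *
ov('e',env.get_state()['tcp_pos'],(110,116,122))"
```

```text
theta,alpha [ 2.01 -0.05]
```

View pics/e.png

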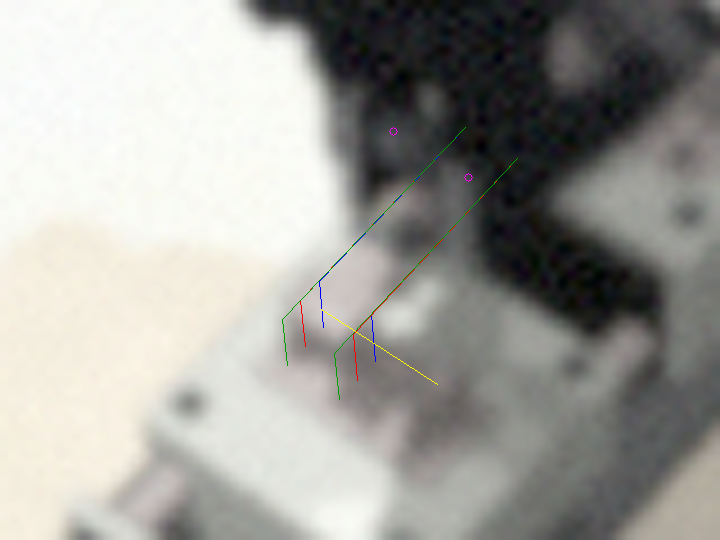

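View pics/e_raw.png

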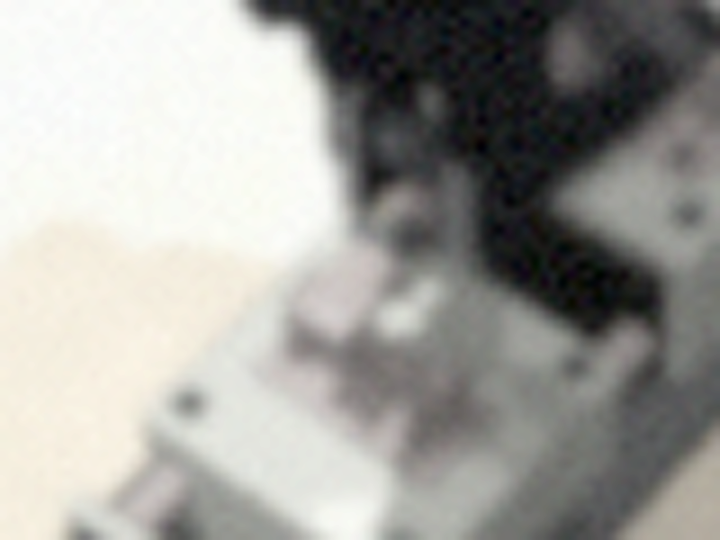

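```bash
python3 - <<'E'
from path import *
b=link(2.01,-.05)['thumb_bar']
def d(th,a): return (link(th,a)['thumb_bar']-b).round(2)
print('2.15,-.05',d(2.15,-.05))
for th in(2.15,1.9):
  for zp in(-14.5,-10,-8,-6.5,-5.5,-4.5):
    a,x=alpha_for(th,zp); print(th,zp,round(a,3),round(x+3,1),d(th,a))
for zp in (-6.5,-5.5):
  for th in np.arange(2.15,.95,-.1):
    a,x=alpha_for(th,zp); print(round(th,2),zp,round(a,3),round(x+3,1),d(th,a))
E
```

```text
2.15,-.05 [ 2.76 -0.5 ]
2.15 -14.5 -0.161 103.5 [ 4.04 -9.6 ]
2.15 -10 -0.206 104.0 [  4.26 -13.27]
2.15 -8 -0.226 104.2 [  4.31 -14.9 ]
2.15 -6.5 -0.241 104.3 [  4.33 -16.12]
2.15 -5.5 -0.251 104.4 [  4.33 -16.94]
2.15 -4.5 -0.26 104.4 [  4.32 -17.75]
1.9 -14.5 -0.16 108.5 [-0.94 -8.83]
1.9 -10 -0.202 109.0 [ -0.72 -12.33]
1.9 -8 -0.221 109.1 [ -0.67 -13.89]
1.9 -6.5 -0.235 109.2 [ -0.65 -15.05]
1.9 -5.5 -0.245 109.3 [ -0.64 -15.83]
1.9 -4.5 -0.254 109.4 [ -0.65 -16.6 ]
2.15 -6.5 -0.241 104.3 [  4.33 -16.12]
2.05 -6.5 -0.24 106.3 [  2.36 -15.66]
1.95 -6.5 -0.237 108.3 [  0.36 -15.24]
1.85 -6.5 -0.233 110.2 [ -1.65 -14.88]
1.75 -6.5 -0.227 112.1 [ -3.66 -14.58]
1.65 -6.5 -0.219 113.8 [ -5.64 -14.36]
1.55 -6.5 -0.21 115.5 [ -7.58 -14.23]
1.45 -6.5 -0.2 117.1 [ -9.46 -14.18]
1.35 -6.5 -0.189 118.6 [-11.27 -14.22]
1.25 -6.5 -0.177 119.9 [-12.98 -14.35]
1.15 -6.5 -0.164 121.1 [-14.6  -14.57]
1.05 -6.5 -0.15 122.2 [-16.1  -14.87]
2.15 -5.5 -0.251 104.4 [  4.33 -16.94]
2.05 -5.5 -0.25 106.4 [  2.36 -16.46]
1.95 -5.5 -0.247 108.3 [  0.36 -16.02]
1.85 -5.5 -0.242 110.3 [ -1.65 -15.65]
1.75 -5.5 -0.236 112.1 [ -3.65 -15.34]
1.65 -5.5 -0.228 113.9 [ -5.62 -15.11]
1.55 -5.5 -0.219 115.6 [ -7.55 -14.96]
1.45 -5.5 -0.209 117.2 [ -9.43 -14.9 ]
1.35 -5.5 -0.198 118.6 [-11.23 -14.93]
1.25 -5.5 -0.185 120.0 [-12.94 -15.05]
1.15 -5.5 -0.172 121.2 [-14.55 -15.27]
1.05 -5.5 -0.158 122.3 [-16.03 -15.56]
```

Request:
{"fn": "servo_tool", "kwargs": {"moves": [[0.05,0,-0.28,0,1],[0.2,0,-0.04,0,1],[0.2,0,-0.04,0,1],[0.1,0,-0.02,0,1],[0.1,0,-0.02,0,1],[0.1,0,0,0,1],[0.1,0,0,0,1],[0.1,0,0,0,1],[0,0,0,0,1],[0,0,0,0,1]]}}

```text
clock: 16.4
tcp_pos: [0.4773, 0.2246, 0.0816]
orientation: [0.706, 0.036, 0.707, -0.036]
wrist_force: [-0.4, -0.5, 1.1]
finger_gap: 0.0189
```

```bash
python3 -c "
from ov import *
ov('f',env.get_state()['tcp_pos'],(110,116,122))
print(env.get_state()['wrist_force'],env.get_state()['tcp_pos'])"
```

```text
theta,alpha [ 2.175 -0.162]
[0.2273278  0.61521947 0.92439385] [0.47729895 0.22464513 0.08162149]
```

View pics/f_raw.png

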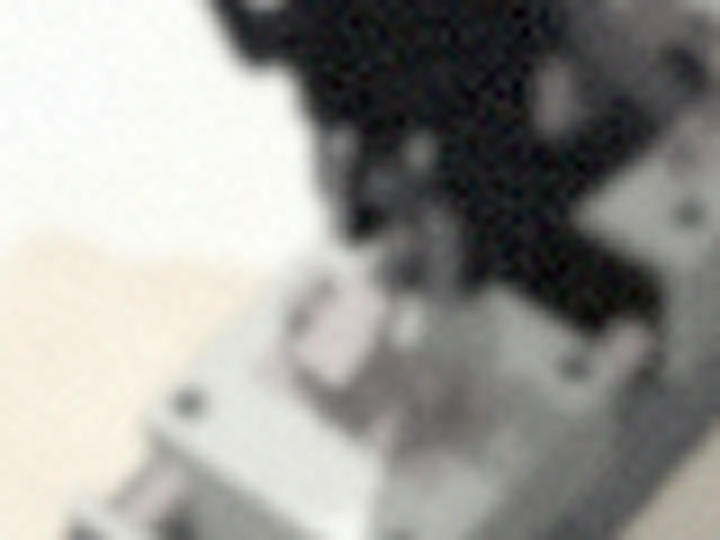

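Request:
{"fn": "servo_tool", "kwargs": {"moves": [[0.08,0,0,0,1],[0.08,0,0,0,1],[0.08,0,0,0,1],[0.08,0,0,0,1],[0.08,0,0,0,1],[0.05,0,0,0,1],[0,0,0,0,1],[0,0,0,0,1],[0,0,0,0,1],[0,0,0,0,1]]}}

```text
clock: 17.7
tcp_pos: [0.4774, 0.2246, 0.077]
orientation: [0.706, 0.036, 0.707, -0.036]
wrist_force: [-4.7, 0.9, 1.6]
finger_gap: 0.0192
```

```bash
python3 -c "
from ov import *
ov('g',env.get_state()['tcp_pos'],(110,116,122))
print(env.get_state()['wrist_force'],env.get_state()['tcp_pos'])"
```

```text
theta,alpha [ 2.16  -0.218]
[-5.09875964  1.11904009  1.94282122] [0.4773908  0.22458205 0.07705967]
```

View pics/g.png

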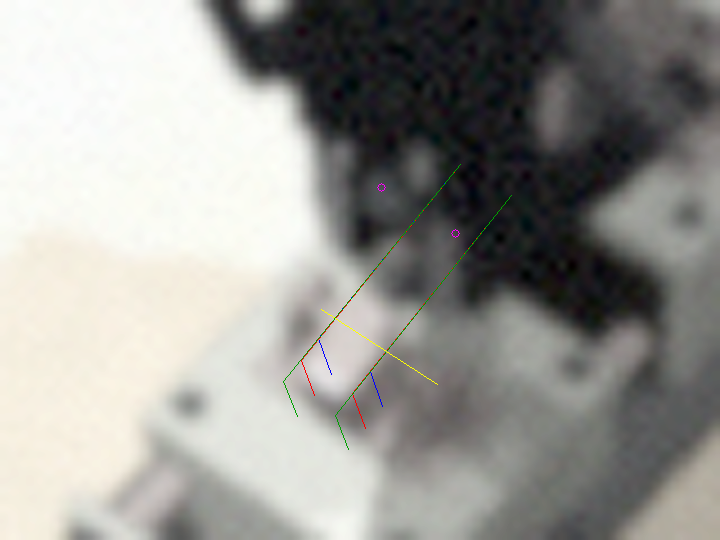

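Request:
{"fn": "servo_tool", "kwargs": {"moves": [[0.05,0,0,0,1],[0.05,0,0,0,1],[0.05,0,0,0,1],[0,0,0,0,1],[0,0,0,0,1],[0,0,0,0,1],[0,0,0,0,1],[0,0,0,0,1],[0,0,0,0,1],[0,0,0,0,1]]}}

```text
clock: 19.0
tcp_pos: [0.4775, 0.2245, 0.0756]
orientation: [0.706, 0.036, 0.707, -0.036]
wrist_force: [-5.0, 0.9, 2.0]
finger_gap: 0.0193
```

Request:
{"fn": "servo_tool", "kwargs": {"moves": [[0.04,0,0,0,1],[0.04,0,0,0,1],[0.04,0,0,0,1],[0,0,0,0,1],[0,0,0,0,1],[0,0,0,0,1],[0,0,0,0,1],[0,0,0,0,1],[0,0,0,0,1],[0,0,0,0,1]]}}

```text
clock: 20.25
tcp_pos: [0.4776, 0.2246, 0.0744]
orientation: [0.706, 0.036, 0.707, -0.036]
wrist_force: [-5.4, 1.2, 2.5]
finger_gap: 0.019
```

Request:
{"fn": "servo_tool", "kwargs": {"moves": [[0.04,0,0,0,1],[0.04,0,0,0,1],[0.02,0,0,0,1],[0,0,0,0,1],[0,0,0,0,1],[0,0,0,0,1],[0,0,0,0,1],[0,0,0,0,1],[0,0,0,0,1],[0,0,0,0,1]]}}

```text
clock: 21.5
tcp_pos: [0.4778, 0.2246, 0.0736]
orientation: [0.706, 0.036, 0.706, -0.036]
wrist_force: [-4.5, 0.2, 3.2]
finger_gap: 0.0196
```

```bash
python3 z.py i; python3 -c "
from ov import *
ov('h',env.get_state()['tcp_pos'],(110,116,122))
print(env.get_state()['wrist_force'],env.get_state()['tcp_pos'])"
```

```text
21.6 [0.4777062  0.224539   0.07352012] [-4.89661937  1.09731233  2.4639689 ] 0.019014735975962822
theta,alpha [ 2.141 -0.262]
[-5.5856306   1.19694981  1.24283959] [0.47775276 0.22456981 0.07353671]
```

View pics/h_raw.png

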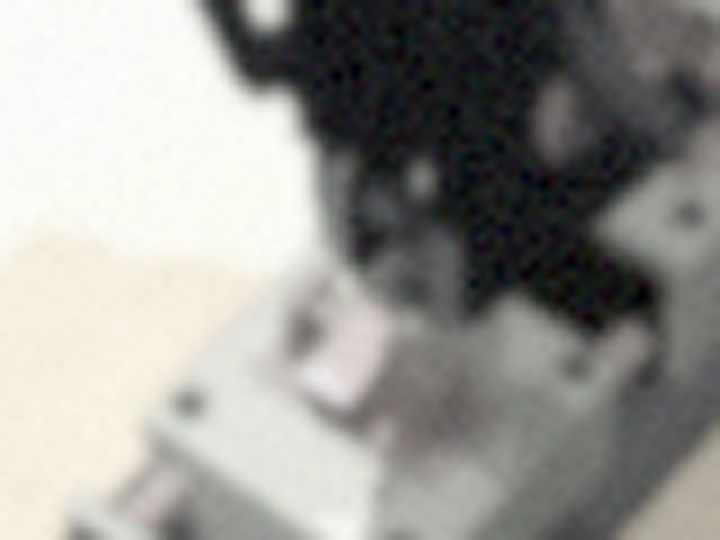

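View pics/i_top.png

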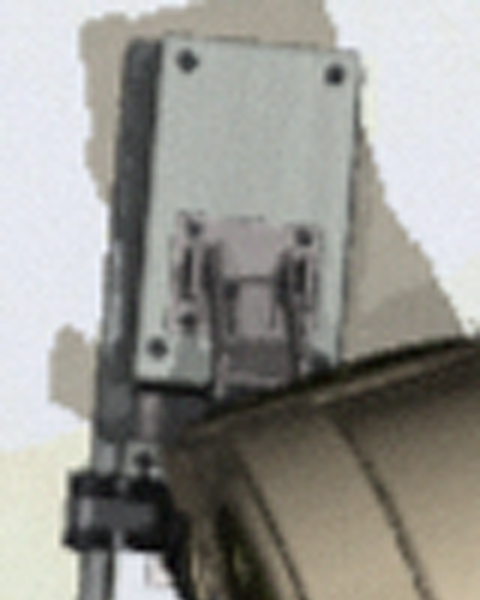

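Request:
{"fn": "servo_tool", "kwargs": {"moves": [[0.04,0,0,0,1],[0.04,0,0,0,1],[0,0,0,0,1],[0,0,0,0,1],[0,0,0,0,1],[0,0,0,0,1],[0,0,0,0,1],[0,0,0,0,1],[0,0,0,0,1],[0,0,0,0,1]]}}

```text
clock: 22.9
tcp_pos: [0.4778, 0.2246, 0.0731]
orientation: [0.706, 0.036, 0.706, -0.036]
wrist_force: [-6.3, 0.9, 5.4]
finger_gap: 0.019
```

Request:
{"fn": "servo_tool", "kwargs": {"moves": [[-0.05,0,0,0,1],[-0.05,0,0,0,1],[-0.02,0,0.1,0,1],[-0.02,0,0.1,0,1],[-0.02,0,0.1,0,1],[0,0,0,0,1],[0,0,0,0,1],[0,0,0,0,1],[0,0,0,0,1],[0,0,0,0,1]]}}

```text
clock: 24.15
tcp_pos: [0.4798, 0.2243, 0.0741]
orientation: [0.705, 0.035, 0.707, -0.035]
wrist_force: [-7.0, 1.4, 3.4]
finger_gap: 0.0191
```

```bash
python3 -c "
from ov import *
print(env.get_state()['wrist_force'])
ov('j',env.get_state()['tcp_pos'],(110,116,122))
print(env.get_state()['wrist_force'],env.get_state()['tcp_pos'])"
```

```text
[-7.04703335  1.40441737  3.4499903 ]
theta,alpha [ 2.033 -0.26 ]
[-7.59963254  1.43500919  1.81226327] [0.47980667 0.22432362 0.07408027]
```

View pics/j_raw.png

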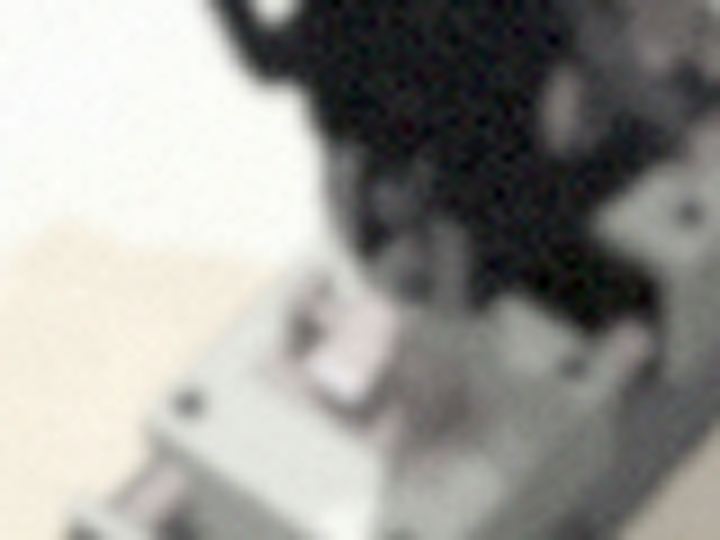

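Request:
{"fn": "servo_tool", "kwargs": {"moves": [[-0.01,0,0.05,0,1],[-0.01,0,0.05,0,1],[0,0,0,0,1],[0,0,0,0,1],[0,0,0,0,1],[0,0,0,0,1],[0,0,0,0,1],[0,0,0,0,1],[0,0,0,0,1],[0,0,0,0,1]]}}

```text
clock: 25.45
tcp_pos: [0.4809, 0.2242, 0.0743]
orientation: [0.705, 0.036, 0.707, -0.036]
wrist_force: [-7.0, 1.1, 2.6]
finger_gap: 0.0194
```

Request:
{"fn": "servo_tool", "kwargs": {"moves": [[-0.01,0,0.05,0,1],[-0.01,0,0.05,0,1],[-0.01,0,0.05,0,1],[0,0,0,0,1],[0,0,0,0,1],[0,0,0,0,1],[0,0,0,0,1],[0,0,0,0,1],[0,0,0,0,1],[0,0,0,0,1]]}}

```text
clock: 26.7
tcp_pos: [0.4825, 0.224, 0.0747]
orientation: [0.706, 0.036, 0.707, -0.036]
wrist_force: [-7.2, 1.2, 2.5]
finger_gap: 0.0195
```

Request:
{"fn": "servo_tool", "kwargs": {"moves": [[-0.01,0,0.05,0,1],[-0.01,0,0.05,0,1],[0,0,0.05,0,1],[0,0,0,0,1],[0,0,0,0,1],[0,0,0,0,1],[0,0,0,0,1],[0,0,0,0,1],[0,0,0,0,1],[0,0,0,0,1]]}}

```text
clock: 27.95
tcp_pos: [0.4841, 0.2239, 0.0749]
orientation: [0.706, 0.036, 0.707, -0.036]
wrist_force: [-7.3, 1.5, 3.0]
finger_gap: 0.0191
```

Request:
{"fn": "servo_tool", "kwargs": {"moves": [[-0.01,0,0.05,0,1],[0,0,0.05,0,1],[-0.01,0,0.05,0,1],[0,0,0,0,1],[0,0,0,0,1],[0,0,0,0,1],[0,0,0,0,1],[0,0,0,0,1],[0,0,0,0,1],[0,0,0,0,1]]}}

```text
clock: 29.2
tcp_pos: [0.4857, 0.2237, 0.0752]
orientation: [0.706, 0.036, 0.707, -0.036]
wrist_force: [-6.1, 0.4, 3.2]
finger_gap: 0.0192
```

Request:
{"fn": "servo_tool", "kwargs": {"moves": [[0,0,0.05,0,1],[-0.01,0,0.05,0,1],[0,0,0,0,1],[0,0,0,0,1],[0,0,0,0,1],[0,0,0,0,1],[0,0,0,0,1],[0,0,0,0,1],[0,0,0,0,1],[0,0,0,0,1]]}}

```text
clock: 30.45
tcp_pos: [0.4867, 0.2236, 0.0753]
orientation: [0.706, 0.036, 0.707, -0.036]
wrist_force: [-6.4, 1.1, 2.9]
finger_gap: 0.0188
```

```bash
python3 -c "
from ov import *
ov('k',env.get_state()['tcp_pos'],(110,116,122))
print(env.get_state()['wrist_force'],env.get_state()['tcp_pos'])"
```

```text
theta,alpha [ 1.687 -0.242]
[-5.98825379  0.94282025  3.33673496] [0.48667543 0.2236435  0.07527576]
```

View pics/k_raw.png

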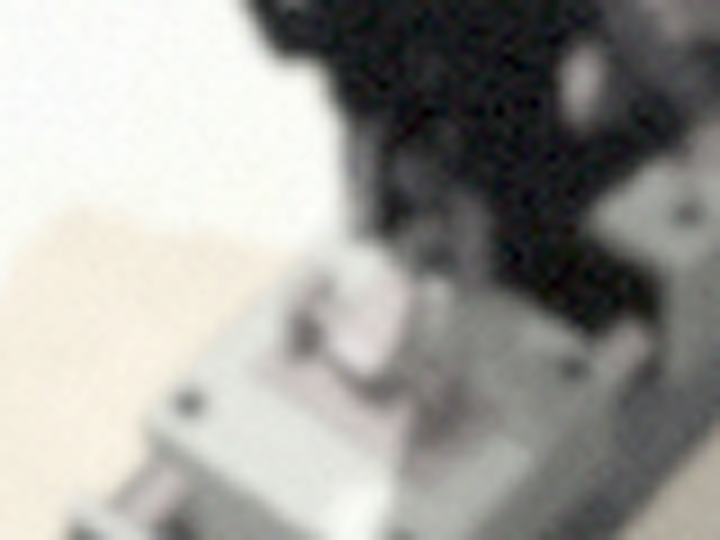

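View pics/k.png

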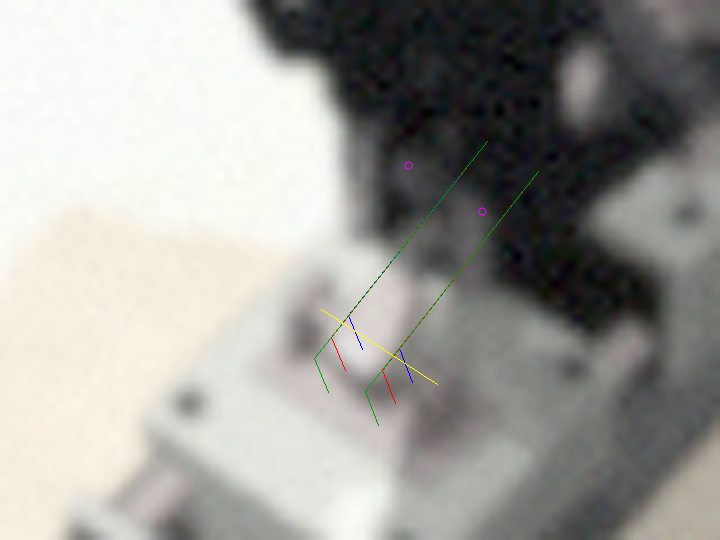

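Request:
{"fn": "servo_tool", "kwargs": {"moves": [[0,0,0.05,0,1],[-0.01,0,0.05,0,1],[0,0,0,0,1],[0,0,0,0,1],[0,0,0,0,1],[0,0,0,0,1],[0,0,0,0,1],[0,0,0,0,1],[0,0,0,0,1],[0,0,0,0,1]]}}

```text
clock: 31.75
tcp_pos: [0.4875, 0.2235, 0.0753]
orientation: [0.705, 0.036, 0.707, -0.036]
wrist_force: [-6.6, 0.9, 2.5]
finger_gap: 0.0189
```

Request:
{"fn": "servo_tool", "kwargs": {"moves": [[0,0,0.04,0,1],[-0.01,0,0.04,0,1],[0,0,0,0,1],[0,0,0,0,1],[0,0,0,0,1],[0,0,0,0,1],[0,0,0,0,1],[0,0,0,0,1],[0,0,0,0,1],[0,0,0,0,1]]}}

```text
clock: 33.0
tcp_pos: [0.4875, 0.2235, 0.0753]
orientation: [0.705, 0.035, 0.707, -0.035]
wrist_force: [-8.3, 1.2, 3.4]
finger_gap: 0.0192
```

Request:
{"fn": "servo_tool", "kwargs": {"moves": [[0,0,0.05,0,1],[0,0,0.05,0,1],[0,0,0,0,1],[0,0,0,0,1],[0,0,0,0,1],[0,0,0,0,1],[0,0,0,0,1],[0,0,0,0,1],[0,0,0,0,1],[0,0,0,0,1]]}}

```text
clock: 34.25
tcp_pos: [0.4876, 0.2235, 0.0751]
orientation: [0.704, 0.035, 0.708, -0.035]
wrist_force: [-10.9, 1.0, 5.9]
finger_gap: 0.0194
```

```bash
python3 -c "
from ov import *
ov('l',env.get_state()['tcp_pos'],(110,114,118))
print(env.get_state()['wrist_force'],env.get_state()['tcp_pos'])"
```

```text
theta,alpha [ 1.64  -0.241]
[-9.04273625  0.55241512  5.73982336] [0.48761457 0.22348178 0.07513844]
```

View pics/l_raw.png

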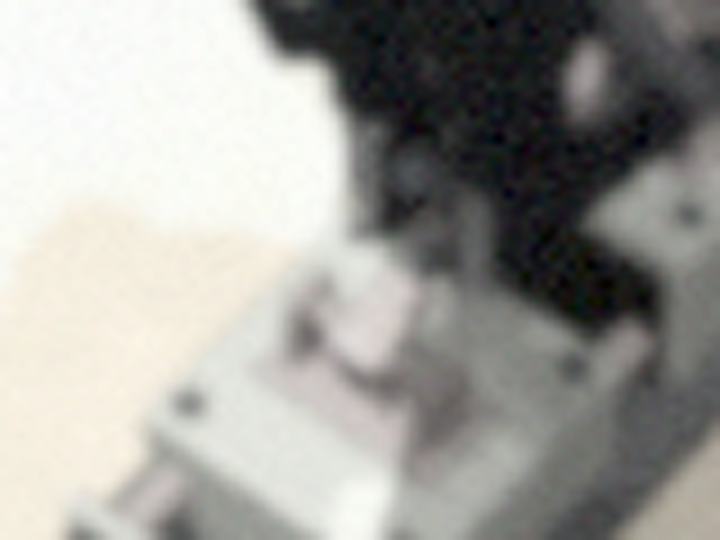

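Request:
{"fn": "servo_tool", "kwargs": {"moves": [[0,0,0,0,0.4],[0,0,0,0,0],[0,0,0,0,-0.4],[0,0,0,0,-0.6],[0,0,0,0,-0.6],[-2,0,0,0,-0.6],[-3,0,0,0,-0.6],[-4,0,0,0,-0.6],[-4,0,0,0,-0.6],[0,0,0,0,-0.6]]}}

```text
clock: 35.55
tcp_pos: [0.4926, 0.224, 0.2094]
orientation: [0.709, 0.036, 0.704, -0.035]
wrist_force: [0.3, 1.1, -0.1]
finger_gap: 0.068
```

```bash
python3 z.py m;  python3 -c "
from ov import *
ov('n',[.4876,.2235,.0752],(110,114,118))
print(env.get_state()['wrist_force'],env.get_state()['tcp_pos'])"
```

```text
35.65 [0.49052261 0.22339009 0.20583224] [-0.70674846  0.20621324 -0.19476738] 0.0684616145114444
theta,alpha [ 1.64 -0.24]
[ 1.00792689 -0.38471053 -0.59059531] [0.48993905 0.22319591 0.20493432]
```

View pics/m_scene.png

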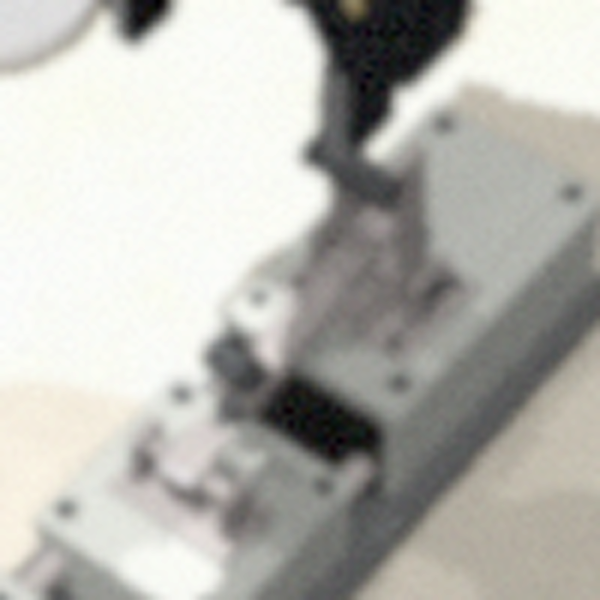

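View pics/n.png

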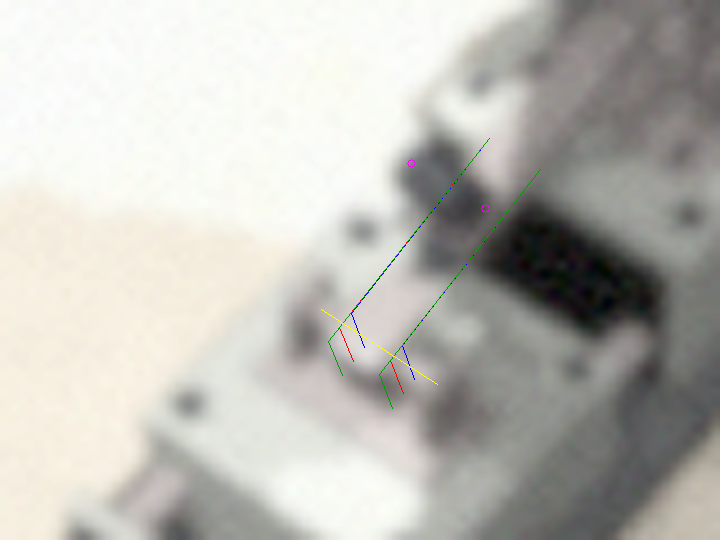

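View pics/m_top.png

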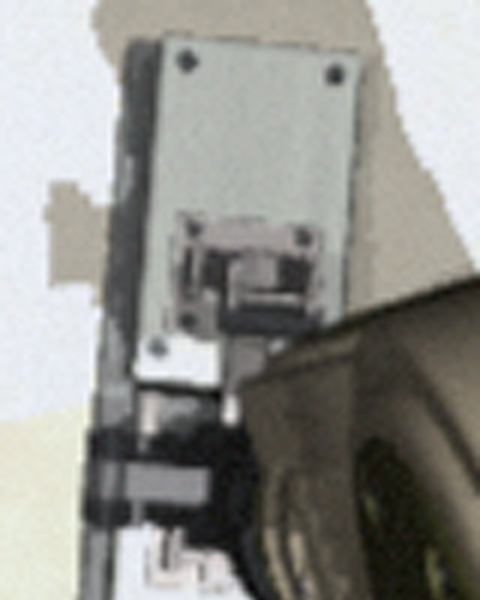

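```bash
python3 - <<'E'
from path import *
q=np.load('q.npy')
P={'top':shot('top'),'scene':shot('scene')}
obs=[('scene',(298.7,219.5),1),('top',(334.5,242.3),1)]
for n in P:
    for a in models.pinpoint('lever_bar',P[n])[:1]: print(n,a['location'],a['conf']); obs.append((n,a['location'],.5))
f=lambda v:np.concatenate([(proj(P[n],W(q,link(v[0],0)['lever_bar'])) [0]-np.array(uv))*w for n,uv,w in obs])
r=least_squares(f,[1.6]);print(r.x,f(r.x).round(1))
b=link(r.x[0],0)['lever_bar'];print(b,W(q,b))
# free triangulation
g=lambda X:np.concatenate([(proj(P[n],X)[0]-np.array(uv))*w for n,uv,w in obs])
print(least_squares(g,W(q,b)).x)
s=env.get_state();print(s['clock'],s['tcp_pos'],W(q,b)-s['tcp_pos'])
for th in np.arange(1.65,-.05,-.15): print(round(th,2),(link(th,0)['lever_bar']).round(1))
E
```

```text
top [333.8, 241.2] 0.57
scene [297.2, 218.1] 0.73
[1.71493052] [-0.7 -1.3 -0.1  0.3  0.3  0.7  0.4  0.1]
[ 18.80171695 135.92074298] [0.54629314 0.21754945 0.13592074]
[0.54753129 0.21706566 0.1322164 ]
35.9 [0.48963846 0.22312703 0.20444989] [ 0.05665468 -0.00557758 -0.06852915]
1.65 [ 14.9 137. ]
1.5 [  5.6 138.6]
1.35 [ -3.8 138.7]
1.2 [-13.1 137.4]
1.05 [-22.2 134.8]
0.9 [-30.7 130.8]
0.75 [-38.5 125.6]
0.6 [-45.5 119.3]
0.45 [-51.5 112. ]
0.3 [-56.3 103.9]
0.15 [-59.8  95.2]
0.0 [-62.  86.]
```

Request:
{"fn": "servo_tool", "kwargs": {"moves": [[0,0,2.8,0,-0.8],[0,0,2.8,0,-0.8],[0,0,0,0,-0.8],[1.5,0,0,0,-0.8],[1.5,0,0,0,-0.8],[1.5,0,0,0,-0.8],[1.5,0,0,0,-0.8],[1.5,0,0,0,-0.8],[1.4,0,0,0,-0.8],[0,0,0,0,-0.8]]}}

```text
clock: 37.15
tcp_pos: [0.5451, 0.2175, 0.1152]
orientation: [0.705, 0.035, 0.707, -0.036]
wrist_force: [0.7, -0.3, -0.6]
finger_gap: 0.0769
```

```bash
python3 z.py o
```

```text
37.25 [0.54621893 0.2177446  0.1167756 ] [-0.18837399  0.14288107 -0.00523491] 0.07722918015657791
```

View pics/o_scene.png

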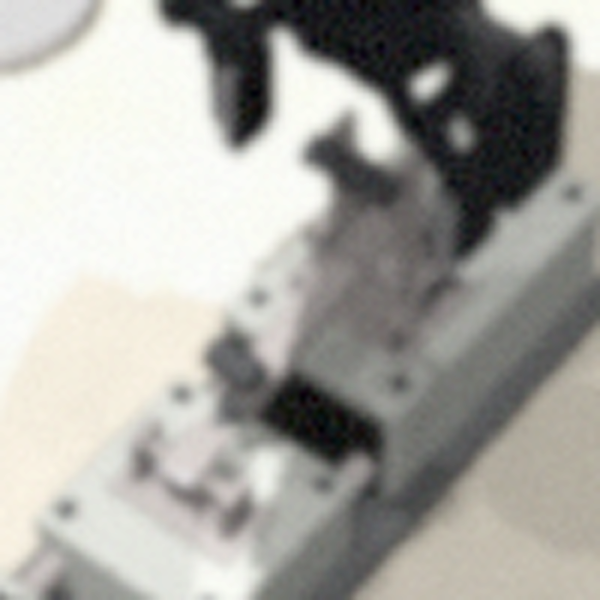

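Request:
{"fn": "servo_tool", "kwargs": {"moves": [[0.15,0,0,0,-0.4],[0,0,0,0,0],[0,0,0,0,0.2],[0,0,0,0,0.4],[0,0,0,0,0.6],[0,0,0,0,1],[0,0,0,0,1],[0,0,0,0,1],[0,0,0,0,1],[0,0,0,0,1]], "grip_force": 40}}

```text
clock: 38.5
tcp_pos: [0.5462, 0.2173, 0.1157]
orientation: [0.706, 0.036, 0.706, -0.036]
wrist_force: [-2.2, -3.2, 5.3]
finger_gap: 0.0329
```

```bash
python3 z.py p
```

```text
38.6 [0.54625504 0.21729241 0.11574167] [-2.227763   -4.39912709  6.01343505] 0.033155050653237456
```

View pics/p_scene.png

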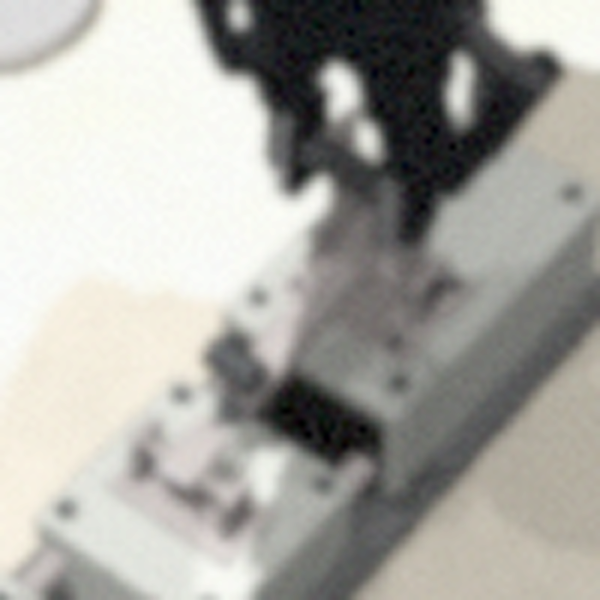

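Request:
{"fn": "servo_tool", "kwargs": {"moves": [[-0.09,0,0.45,0,1],[-0.1,0,0.47,0,1],[-0.04,0,0.47,0,1],[0.01,0,0.47,0,1],[0.05,0,0.47,0,1],[0.08,0,0.46,0,1],[0,0,0,0,1],[0,0,0,0,1],[0,0,0,0,1],[0,0,0,0,1]]}}

```text
clock: 39.85
tcp_pos: [0.5718, 0.2146, 0.1162]
orientation: [0.705, 0.035, 0.707, -0.036]
wrist_force: [-6.9, -3.4, 8.6]
finger_gap: 0.0326
```

```bash
python3 z.py r
```

```text
39.95 [0.57183246 0.21460802 0.11623592] [-5.76189558 -3.85963522  8.33306676] 0.03293154672907023
```

View pics/r_scene.png

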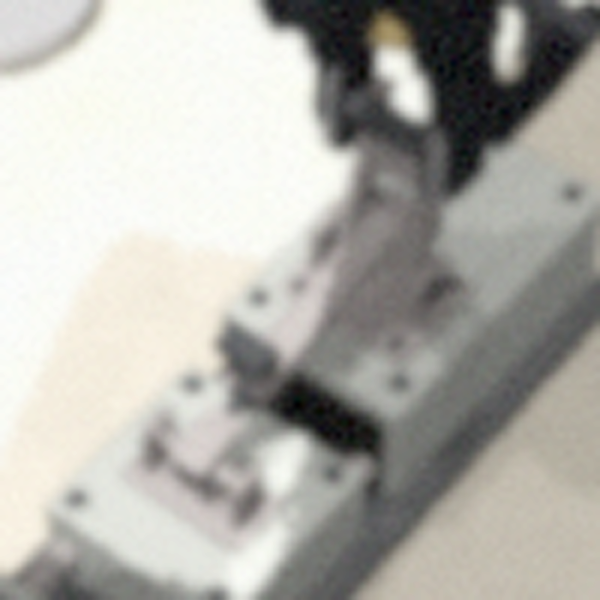

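Request:
{"fn": "servo_tool", "kwargs": {"moves": [[0.11,0,0.46,0,1],[0.16,0,0.45,0,1],[0.19,0,0.43,0,1],[0.22,0,0.42,0,1],[0.25,0,0.4,0,1],[0.28,0,0.38,0,1],[0.31,0,0.36,0,1],[0.33,0,0.34,0,1],[0,0,0,0,1],[0,0,0,0,1]]}}

```text
clock: 41.2
tcp_pos: [0.6073, 0.2108, 0.0988]
orientation: [0.707, 0.036, 0.705, -0.036]
wrist_force: [0.1, -5.5, 7.6]
finger_gap: 0.0332
```

Request:
{"fn": "servo_tool", "kwargs": {"moves": [[0.35,0,0.31,0,1],[0.38,0,0.29,0,1],[0.4,0,0.26,0,1],[0.41,0,0.22,0,1],[0.43,0,0.19,0,1],[0.44,0,0.16,0,1],[0.4,0,0.12,0,1],[0.3,0,0.08,0,1],[0,0,0,0,1],[0,0,0,0,1]]}}

```text
clock: 42.45
tcp_pos: [0.6248, 0.2088, 0.0676]
orientation: [0.708, 0.036, 0.705, -0.036]
wrist_force: [3.9, -6.4, 3.8]
finger_gap: 0.0327
```

```bash
python3 z.py s
```

```text
42.55 [0.62479858 0.20883125 0.06760355] [ 4.28818055 -7.04143875  4.77014684] 0.03297955099657714
```

View pics/s_scene.png

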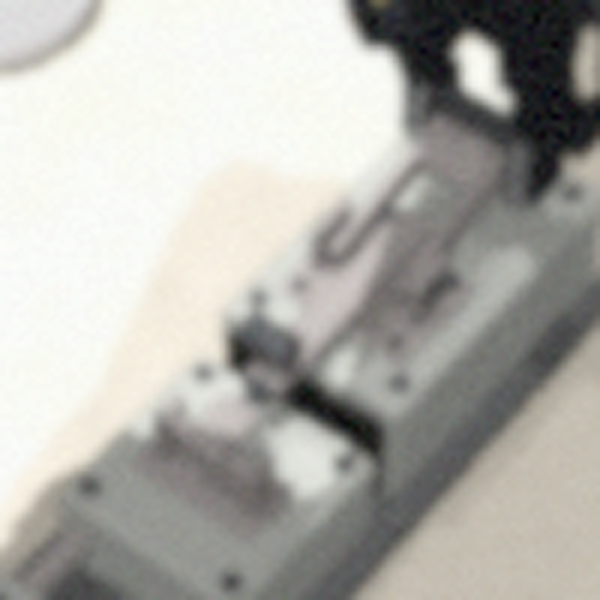

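Request:
{"fn": "servo_tool", "kwargs": {"moves": [[0.15,0,0,0,1],[0.15,0,0,0,1],[0.1,0,0,0,1],[0,0,0,0,1],[0,0,0,0,1],[0,0,0,0,1],[0,0,0,0,1],[0,0,0,0,1],[0,0,0,0,1],[0,0,0,0,1]]}}

```text
clock: 43.8
tcp_pos: [0.6255, 0.2088, 0.0641]
orientation: [0.708, 0.036, 0.704, -0.037]
wrist_force: [4.8, -6.8, 5.8]
finger_gap: 0.0332
```

Request:
{"fn": "servo_tool", "kwargs": {"moves": [[0.1,0,0,0,1],[0.1,0,0,0,1],[0.05,0,0,0,1],[0,0,0,0,1],[0,0,0,0,1],[0,0,0,0,1],[0,0,0,0,1],[0,0,0,0,1],[0,0,0,0,1],[0,0,0,0,1]]}}

```text
clock: 45.05
tcp_pos: [0.6258, 0.2088, 0.0617]
orientation: [0.709, 0.036, 0.704, -0.037]
wrist_force: [5.0, -5.8, 6.2]
finger_gap: 0.0328
```

```bash
python3 z.py t; python3 - <<'E'
from path import *
q=np.load('q.npy')
p=shot('scene');print(models.pinpoint('lever_bar',p)[:1] and models.pinpoint('lever_bar',p)[0]['location'])
for th in(0,.05,.1,.15,.2,.3):
    b=link(th,0)['lever_bar']; print(th,b.round(1),[(6*(proj(p,W(q,b,y))[0]-[240,190]+.5)).round(0).tolist() for y in(-.017,.017)])
E
```

```text
45.15 [0.62576195 0.20888484 0.06177376] [ 4.18986688 -6.26233868  6.07602842] 0.03293443036992242
[319.7, 210.3]
0 [-62.  86.] [[443.0, 115.0], [523.0, 158.0]]
0.05 [-61.4  89.1] [[443.0, 110.0], [523.0, 153.0]]
0.1 [-60.7  92.1] [[442.0, 105.0], [523.0, 148.0]]
0.15 [-59.8  95.2] [[441.0, 100.0], [522.0, 143.0]]
0.2 [-58.8  98.1] [[440.0, 96.0], [521.0, 139.0]]
0.3 [-56.3 103.9] [[437.0, 89.0], [518.0, 132.0]]
```

View pics/t_scene.png

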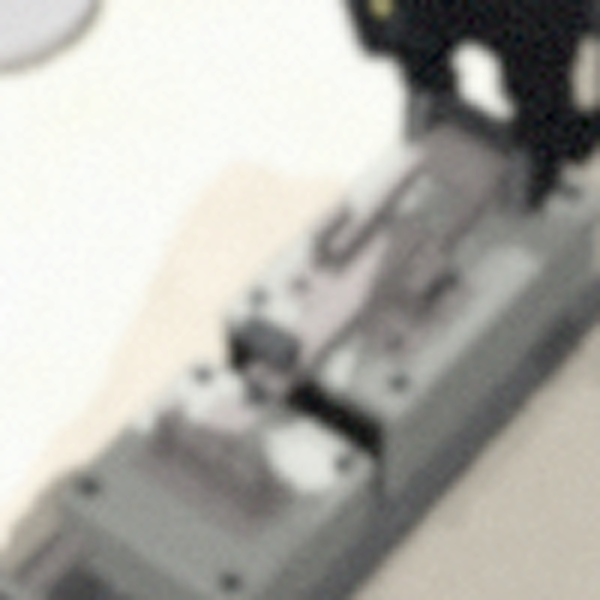

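Request:
{"fn": "servo_tool", "kwargs": {"moves": [[0,0,0,0,0.4],[0,0,0,0,0],[0,0,0,0,-0.2],[0,0,0,0,-0.2],[-2,0,0,0,-0.2],[-2,0,0,0,-0.2],[-2,0,0,0,0.5],[-2,0,0,0,1],[0,0,0,0,1],[0,0,0,0,1]]}}

```text
clock: 46.55
tcp_pos: [0.6218, 0.2101, 0.139]
orientation: [0.706, 0.036, 0.707, -0.036]
wrist_force: [-0.1, 0.3, -0.2]
finger_gap: 0.0001
```

```bash
python3 z.py u; python3 - <<'E'
from h import *
s=env.get_state();print(s['tcp_pos'],s['finger_gap'])
p=shot('scene')
for t in('lever_bar','keeper_rod','cover','thumb_bar'):
    r=models.pinpoint(t,p); print(t,[(a['location'],round(a['conf'],2)) for a in r[:1]])
E
```

```text
46.65 [0.62149285 0.20994758 0.13859662] [-0.01444572  0.20035757 -0.06073974] 0.00016905125223614444
[0.62149285 0.20994758 0.13859662] 0.00016905125223614444
lever_bar [([317.1, 209.9], 0.93)]
keeper_rod [([276.0, 262.2], 0.72)]
cover [([276.2, 274.4], 0.71)]
thumb_bar [([283.1, 244.5], 0.8)]
```

View pics/u_scene.png

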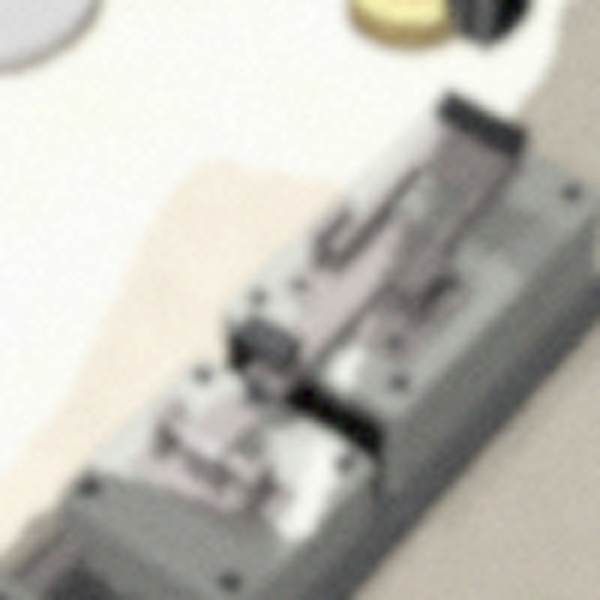

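View pics/u_top.png

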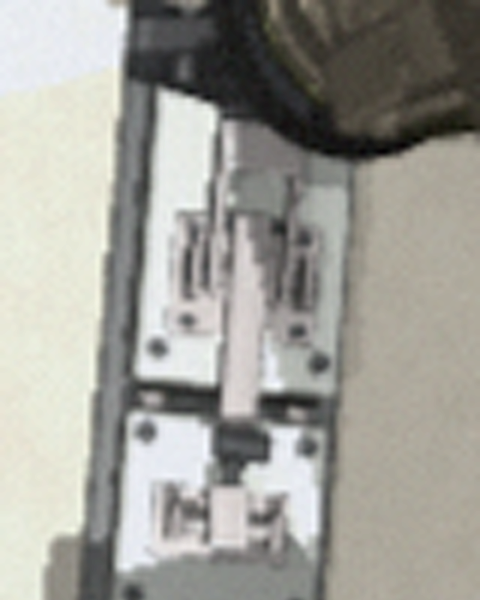

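Request:
{"fn": "servo_tool", "kwargs": {"moves": [[1,0,0.4,0,1],[1,0,0,0,1],[1,0,0,0,1],[0.5,0,0,0,1],[0.2,0,0,0,1],[0.2,0,0,0,1],[0.2,0,0,0,1],[0.2,0,0,0,1],[0.2,0,0,0,1],[0,0,0,0,1]]}}

```text
clock: 48.15
tcp_pos: [0.626, 0.2096, 0.0947]
orientation: [0.706, 0.036, 0.706, -0.036]
wrist_force: [0.9, -0.3, -0.4]
finger_gap: 0.0001
```

Request:
{"fn": "servo_tool", "kwargs": {"moves": [[0.15,0,0,0,1],[0.15,0,0,0,1],[0.15,0,0,0,1],[0,0,0,0,1],[0,0,0,0,1],[0,0,0,0,1],[0,0,0,0,1],[0,0,0,0,1],[0,0,0,0,1],[0,0,0,0,1]]}}

```text
clock: 49.4
tcp_pos: [0.6264, 0.2096, 0.0916]
orientation: [0.707, 0.036, 0.706, -0.036]
wrist_force: [-2.2, -0.4, 5.7]
finger_gap: -0.0
```

Request:
{"fn": "servo_tool", "kwargs": {"moves": [[0.1,0,0,0,1],[0.1,0,0,0,1],[0.1,0,0,0,1],[0.1,0,0,0,1],[0,0,0,0,1],[0,0,0,0,1],[0,0,0,0,1],[0,0,0,0,1],[0,0,0,0,1],[0,0,0,0,1]]}}

```text
clock: 50.65
tcp_pos: [0.6267, 0.2097, 0.0908]
orientation: [0.707, 0.036, 0.705, -0.035]
wrist_force: [-7.8, -1.0, 20.3]
finger_gap: 0.0
```

Request:
{"fn": "servo_tool", "kwargs": {"moves": [[-0.5,0,0,0,1],[-1,0,0,0,1],[-2,0,0,0,1],[-2,0,0,0,1],[-2,0,0,0,1],[-2,0,0,0,1],[-2,0,0,0,1],[0,0,0,0,1],[0,0,0,0,1],[0,0,0,0,1]]}}

```text
clock: 51.9
tcp_pos: [0.6257, 0.2094, 0.2001]
orientation: [0.705, 0.035, 0.707, -0.036]
wrist_force: [-0.3, -0.6, -0.8]
finger_gap: -0.0002
```

```bash
python3 z.py v; python3 - <<'E'
from path import *
q=np.load('q.npy');p=shot('scene')
s=env.get_state();print(s['clock'],s['tcp_pos'],s['wrist_force'])
E
```

```text
52.0 [0.62579849 0.20950673 0.20043957] [-1.07865289  0.35145488 -0.16506219] -0.0003699480977050985
52.05 [0.62589751 0.20951642 0.20064192] [0.132174   0.46457903 0.1213711 ]
```

View pics/v_scene.png

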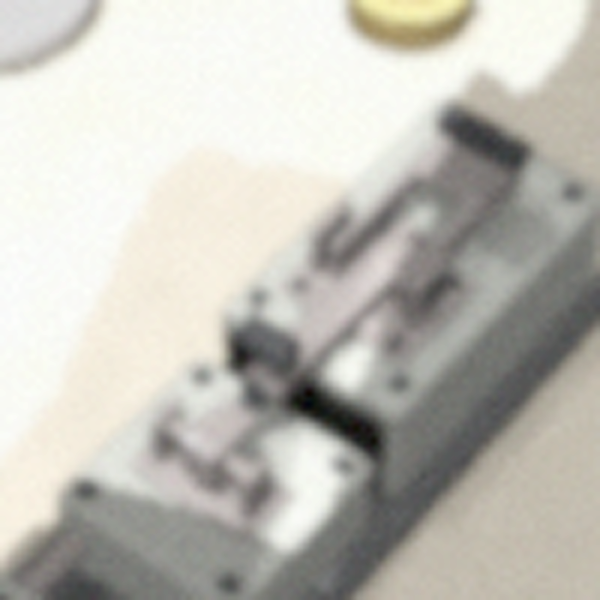

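View pics/v_top.png

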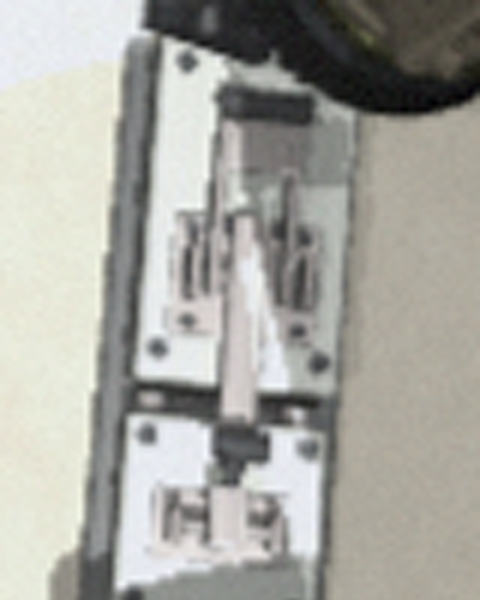

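```bash
python3 -c "
from workcell import order
print(order.hand_in())"
```

```text
the job is handed in; nothing more can be done
None
```

The latch is closed, and I handed the job in at about 52 s of the 72 s allowed; the hand-in gave no verdict.

- **Hooking:** I took the claw by its thumb bar and passed the hook over the keeper rod. I drew it back until the hand stopped moving while the pull rose from about 6.5 N to about 10 N, then let go.
- **Closing:** I pinched the lever bar by its ends and swung it down over centre. The pictures then showed it still about 0.1 rad open. I pressed it down with the shut fingers until it stopped hard at 20 N, with the bar at its home height of about 92 mm at the top.
- **Last check:** after backing off to a TCP height of 0.20 m, the lever bar shows where my model puts it when fully shut, to within about 1 pixel. The hook is on the rod, the sliding half is visibly drawn in, and the tool reads no contact force.

I could not measure directly the hook's force on the rod or the exact distance the sliding half was drawn. I judged both from the pictures and the feel. In the zoomed views the tape and petri dish look unmoved; I did not re-check the beaker or bulb, but the arm stayed clear of them.

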